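# Release a plate from a sprung hold-down and lay it in the inspection cradle

### The job

Free the brass plate from the engraving fixture: lift the spring-loaded hold-down finger by its knob and swing it back until it stays up by itself, without shifting the plate, then draw the plate out from under the fixed lips. Lay it flat on the bench and let go, take it again by its two short ends, and lay it, same face up, flat on the floor of the inspection cradle, between the walls and centred lengthwise. Leave the finger up and the other things on the bench where they are.

Things in the scene. Friction and masses are not known exactly. Their poses are not given: they have to be found in the camera images.
- fixture: Engraving fixture, fixed: aluminium base slab 140 x 70 x 12 mm (x -75 to 65 mm), a pedestal 28 mm wide (y), top at z = 36 mm, carrying the plate, and a steel post 44 mm wide at x = 13.5 to 42.5 mm. Origin: on the bench, z up, x from the plate's free end towards the post. Two pins 6 mm thick stand at x = 4, y = +-25 mm, tops at z = 44 mm. The plate's long sides overhang the pedestal by 6 mm, free to grip.
- fixture_lip (a point): Middle between the two fixed steel lips, at their front edge, at their underside (fixture x = 6, y = 0, z = 48 mm; lip tops at 53 mm). The plate lies with its long side along fixture x, centred at about x = -20 mm; its last 6 mm at the post end lie 2 mm under these lips: it cannot be lifted straight up, but must first be drawn at least 8 mm along fixture -x.
- finger_hinge (a point): Hinge axis of the hold-down finger on the post, fixed: fixture x = 26, y = 0, z = 58 mm. The axis runs along fixture y; the point's axes are those of the fixture.
- finger (a joint): Angle of the hold-down finger (dark steel bar 10 mm wide, 48 mm long), rad. 0 = level, pointing to fixture -x, its rubber foot (10 mm across, 42 mm from the hinge) pressing on the plate with about 6 N; grows as it is lifted and swung back over the post; stop at 2.2. An over-centre spring pulls it down below about 1.1 rad and beyond that throws it back to the stop and holds it there.
- finger_knob (a point): Centre of the black cross knob on the finger's end: a roller 14 mm in diameter, 18 mm long, axis along the hinge (fixture y); pinch it on its two flat ends. At joint 0 it is 42 mm to fixture -x of the hinge and 15 mm above it (27 mm above the plate's top); it swings about the hinge on a radius of 44.6 mm and turns with the finger, as do the point's axes.
- plate: Loose brass plate 64 (x) x 40 (y) x 10 (z) mm, about 200 g, with a thin engraved frame and four small holes in its upper face. Origin: centre of its underside, z up through the upper face. Both directions of its long side serve alike.
- cradle: Inspection cradle, fixed: dark base slab 104 x 78 x 8 mm, on it a grey floor block 46 x 46 mm, top at z = 30 mm, between two aluminium walls along x at y = +-23 to +-29 mm, 58 mm long (x = -29 to 29 mm), tops at z = 46 mm; open at both x ends. The plate fits with its long side along x and 3 mm play at each wall. Origin: on the bench under its centre, z up.
- cradle_floor (a point): Centre of the cradle's floor, on its top (cradle z = 30 mm). Axes those of the cradle. A plate centred here sticks out 3 mm past the walls at each end, so it can be laid in only when held by its short ends.
- tin: Bystander: white round tin, 49 mm across, 17 mm high. Origin: centre of its underside.
- screwdriver: Bystander: small screwdriver lying flat, 90 mm long along its y, 11 mm thick, nearest the robot. Origin: about its middle, underneath.
- eyeglass: Bystander: black watchmaker's eyeglass, 34 mm across, 28 mm high. Origin: centre of its underside.
- blower: Bystander: red rubber dust blower standing on its bulb, 51 mm across, 88 mm high. Origin: centre of its underside.
There are look-alikes about, which are no part of the job. What is shaped like the plate but black or grey is not meant.

How it is judged:
By the outcome, as a careful person would: the job done as asked, in the order asked, and still so for the second after the job is handed in, with the robot touching nothing.
It also fails if it takes over 62 s, if anything falls off the work surface, if the arm or the gripper's body presses on something with over 40 N, if the wrist force passes 120 N, or if a joint passes its speed limit or range.

### The arm

A 7-joint arm with a two-finger parallel gripper is mounted at the origin on a cart in front of the work surface, level with it; the furniture and walls round the work are solid. World frame = base frame: x ahead of the robot, y to its left, z up, the work surface at z = 0. Lengths are in m, angles in rad, forces in N, time in s.
With the tool pointing down it reaches from about 0.425 to 0.925 m from the base axis. Payload 6.8 kg.
Tool frame: the origin (TCP) lies at the very end of the fingers, on their centre line; the grasp point (between the pads) lies 19 mm behind it; x points along the fingers, y is the direction in which the jaws open and shut, and the axes are right-handed (so a half turn about x gives the same grasp; the last joint's range is limited). The gripper opens to 88 mm and grips with 3 to 60 N. Pads are 20 mm wide; open, the fingers measure 115 mm over their backs; the gripper's body (75 mm by 178 mm) begins 61 mm behind the grasp point.
Start: joints at [1.127, 0.477, 0.022, 1.555, -0.011, 1.109, -0.083], TCP at [0.222, -0.637, 0.223] pointing down, gripper open.
Joint ranges: [-2.96, 2.96], [-0.34, 2.1], [-1.41, 1.46], [0.24, 2.44], [-1.37, 4.51], [0.17, 1.92], [-2.96, 2.96]. Speed limits (rad/s): [2.39, 2.39, 3.14, 3.14, 3.14, 3.14, 3.14].

### API

Orientations are given as a unit quaternion [x, y, z, w].
In Python, from plant import r gives the robot as it stands.
- The arm moves only by the tool move_arm, never from a script. Its argument "rows" is text: rows parted by semicolons, each of 7 numbers parted by spaces: the opening in per cent of the stroke, from 0 (shut) to 100 (fully open), then the shift along the tool's x, y, z in mm, then the turn, a rotation vector about the tool's x, y, z in degrees. In form: claw dx dy dz rx ry rz; .... A call has 1 to 20 rows; each row shifts and turns the commanded pose from where the row before left it, along the tool's axes as they then stand; what a row does not reach is not made up. A row lasts 1/12 s, in which the tool goes at most 41.7 mm and 7.16 degrees, less where a joint would pass 70% of its speed; a pose out of reach is approached as far as the arm can. A call is refused whole if a number of a shift passes 41.7 or a number of a turn 7.16, either way. A call with a gripper value outside its range is refused whole. The fingers move at their own pace and stop on an object; "force" is the grip in N (left out, the last holds). Time passes only in rows, so rows that do not move let the fingers close. It gives the time, the measured TCP pose, the force and the opening at its end, in the units of the state.
- r.observe(): the state, without advancing time (a new reading comes with each control period).
- r.grab_frame(name): name is "scene" or "top" or "wrist"; returns (picture, depth): 480x640x3 uint8, red, green, blue; 480x640 float32, m along the optical axis (not along the pixel's ray), 0 where there is no reading.
- r.get_calibration(name): a dict with "fx", "fy", "cx", "cy" (pixels), "distortion" ([k1, k2, p1, p2, k3] as OpenCV has them; the pictures are not rectified), "R" (3x3) and "t" (3): a world point X has camera coordinates R X + t; the wrist camera has in their place "T_tool_cam" (4x4, takes a point from camera to tool coordinates, whose origin is the TCP and whose axes are the tool frame's). Camera axes: x right, y down, z forward; pixel columns grow to the right and rows downward; lengths in m; the calibration is good to about 2 mm. A picture is of the moment at which its call begins: read the wrist's pose just before it. get_calibration takes no time and is no camera call.
- r.finish_job(): hands the job in, once; it reports no verdict.
The state is a dict: "clock": time; "joint_pos": joint angles; "joint_vel": joint speeds; "tau": joint torques, N m; "ee_pos": TCP position; "tool_rot": TCP orientation; "contact_force": force on the tool from outside, world axes, zero at the start; "ft_torque": the same for the moment, N m; "width": finger opening in m.
Only numpy, scipy, OpenCV 4.12 (cv2) and the standard library are available. Lean on these libraries where they do the work, as an engineer would, in place of code of your own. Each camera call takes 0.05 s, during which the arm holds its last target.

## Working session

There is one attempt and no reset: what is moved stays moved. The work goes in short steps, Python scripts to look and compute and a tool call to move; the robot and the scene stay as the last step left them, time stands still between calls to the robot, and variables do not carry over. Pictures are saved under pics/ and viewed, and the job is handed in when it is done.

Besides the shell and the picture viewer there is one more tool, called after "Emit:" as name(argument=value, ...), one argument or row to a line, values as JSON. move_arm: Moves the arm, as the interface text tells. Its arguments: {"type":"object","properties":{"rows":{"type":"string"},"force":{"type":"number"}},"required":["rows"]}

```bash
ls -a; mkdir -p pics; python3 - <<'E'
from plant import r
import cv2,numpy as np
s=r.observe();print(s)
for n in("scene","top","wrist"):
    p,d=r.grab_frame(n);np.savez(f"pics/{n}0.npz",p=p,d=d)
    cv2.imwrite(f"pics/{n}0.png",p[:,:,::-1]);print(n,r.get_calibration(n))
E
```

```text
.
..
pics
{'clock': 0.0, 'joint_pos': array([ 1.126882  ,  0.47779696,  0.02235719,  1.55642626, -0.01148384,
        1.10924703, -0.08308023]), 'joint_vel': array([-0.00075363, -0.00116536, -0.00082846, -0.00054343, -0.00059784,
        0.00034544, -0.00111873]), 'tau': array([ 3.80083538e-04, -5.82851279e+01,  1.53483968e+00, -2.72603273e+01,
       -5.43458539e-02,  1.71538058e-02,  1.86518737e-04]), 'ee_pos': array([ 0.22222085, -0.63676166,  0.22169479]), 'tool_rot': array([-0.69700445, -0.11878124,  0.6973161 , -0.1175843 ]), 'contact_force': array([-0.01102513, -0.29335374,  0.86546601]), 'ft_torque': array([0.04195127, 0.00151844, 0.00150335]), 'width': 0.08769326831980888}
scene {'fx': 540.3159933110417, 'fy': 540.3159933110417, 'cx': 313.8834042145437, 'cy': 231.13517040659573, 'distortion': array([-0.16412385,  0.        ,  0.        ,  0.        ,  0.        ]), 'R': array([[-0.83929486, -0.54360317, -0.00892975],
       [-0.40397167,  0.63453514, -0.65891733],
       [ 0.36385579, -0.54941856, -0.75216236]]), 't': array([0.50938595, 0.16515214, 0.88449329])}
top {'fx': 4
[... 230 characters left out ...]

       [-0.99791584,  0.02268656, -0.06040948],
       [ 0.06014543, -0.01214696, -0.99811571]]), 't': array([0.16307403, 0.51055248, 1.0960668 ])}
wrist {'fx': 387.2952178202134, 'fy': 387.2952178202134, 'cx': 321.31886107849965, 'cy': 236.7912188822068, 'distortion': array([-0.08406856,  0.        ,  0.        ,  0.        ,  0.        ]), 'T_tool_cam': array([[-2.51579272e-04, -2.95043957e-01,  9.55483647e-01,
        -1.62072325e-01],
       [ 9.99999922e-01, -3.65987160e-04,  1.50287190e-04,
         1.47557547e-04],
       [ 3.05353419e-04,  9.55483610e-01,  2.95044026e-01,
        -8.09795310e-02],
       [ 0.00000000e+00,  0.00000000e+00,  0.00000000e+00,
         1.00000000e+00]])}
```

View pics/scene0.png

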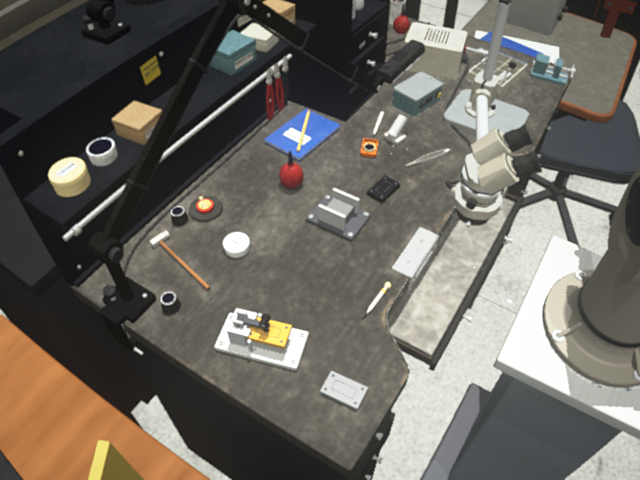

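View pics/top0.png

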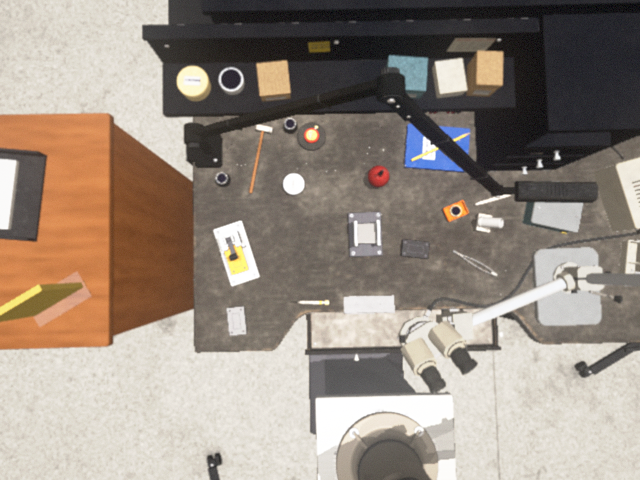

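View pics/wrist0.png

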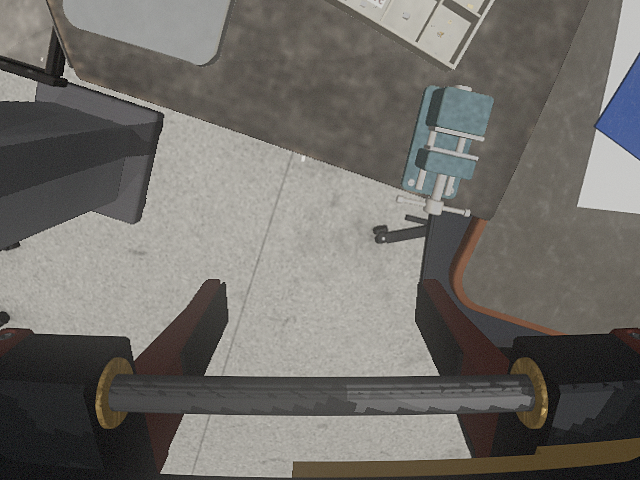

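```bash
cat > h.py <<'E'
import numpy as np,cv2
from plant import r
from scipy.spatial.transform import Rotation as Ro
def K(c): return np.array([[c['fx'],0,c['cx']],[0,c['fy'],c['cy']],[0,0,1]])
def RT(c,s=None):
    if 'R' in c: return np.array(c['R']),np.array(c['t'])
    T=np.eye(4);T[:3,:3]=Ro.from_quat(s['tool_rot']).as_matrix();T[:3,3]=s['ee_pos']
    M=np.linalg.inv(T@c['T_tool_cam']);return M[:3,:3],M[:3,3]
def ray(c,px,s=None):
    R,t=RT(c,s);n=cv2.undistortPoints(np.array(px,float).reshape(-1,1,2),K(c),np.array(c['distortion'])).reshape(-1,2)
    d=np.c_[n,np.ones(len(n))]@R;return -R.T@t,d
def onz(c,px,z,s=None):
    o,d=ray(c,px,s);z=np.broadcast_to(z,len(d));return o+d*((z-o[2])/d[:,2])[:,None]
def withd(c,px,dep,s=None):
    o,d=ray(c,px,s);return o+d*np.array(dep).reshape(-1,1)
def proj(c,X,s=None):
    R,t=RT(c,s);return cv2.projectPoints(np.array(X,float).reshape(-1,1,3),cv2.Rodrigues(R)[0],t,K(c),np.array(c['distortion']))[0].reshape(-1,2)
def crop(p,x,y,w,h,f,name): cv2.imwrite(name,cv2.resize(p[y:y+h,x:x+w,::-1],None,fx=f,fy=f,interpolation=cv2.INTER_CUBIC))
E
python3 - <<'E'
from h import *
a=np.load('pics/top0.npz');b=np.load('pics/scene0.npz')
crop(a['p'],200,210,80,75,8,'pics/c1.png');crop(b['p'],205,300,120,90,6,'pics/c2.png');crop(a['p'],335,200,60,60,8,'pics/c3.png')
c=r.get_calibration('top')
d=a['d']
for n,q in dict(lamp1=(300,105),lampelb=(390,88),lamp3=(450,145),lamphead=(555,190),lampbase=(203,145),blower=(378,176),cradlefloor=(365,233),plate=(238,265),bench=(320,240),head2=(505,190)).items(): print(n,withd(c,[q],[d[q[1],q[0]]]).round(3))
E
```

```text
lamp1 [[0.728 0.174 0.319]]
lampelb [[0.715 0.037 0.423]]
lamp3 [[ 0.662 -0.092  0.286]]
lamphead [[ 0.598 -0.348  0.148]]
lampbase [[0.723 0.392 0.09 ]]
blower [[0.654 0.003 0.049]]
cradlefloor [[0.526 0.034 0.031]]
plate [[0.459 0.326 0.041]]
bench [[0.514 0.138 0.002]]
head2 [[ 0.602 -0.25   0.135]]
```

View pics/c1.png

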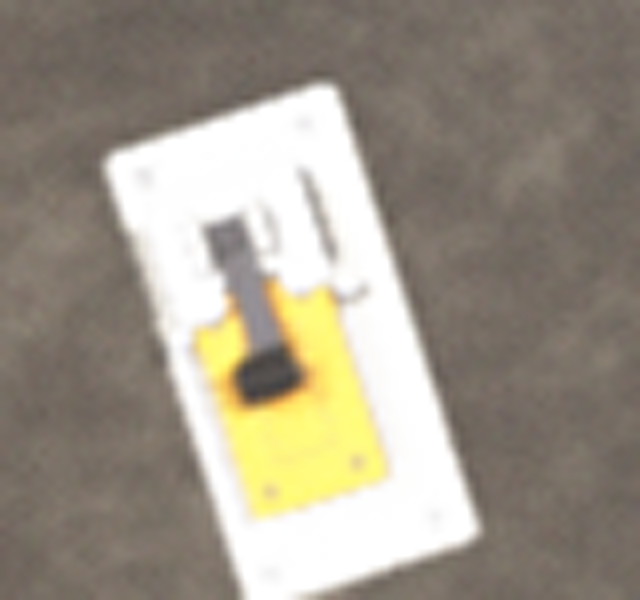

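View pics/c2.png

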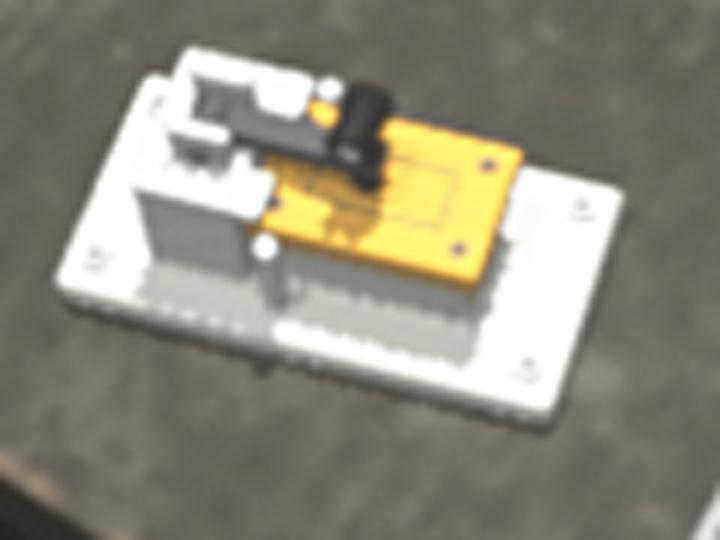

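View pics/c3.png

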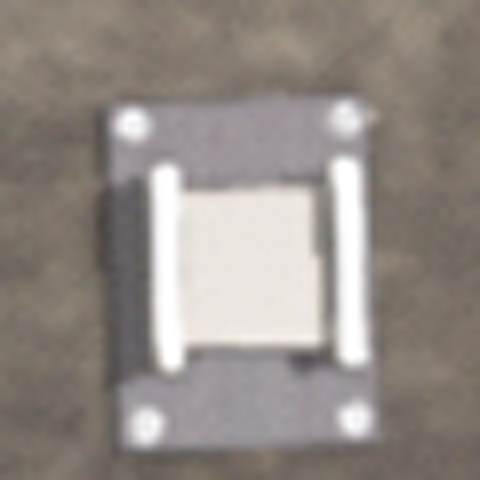

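```bash
cat >> h.py <<'E'
from scipy.optimize import least_squares
def fitpose(obs,x0):
    # obs: list of (calib,state,pts3d local,px)
    def P(v,L):
        L=np.atleast_2d(np.array(L,float));c,s=np.cos(v[2]),np.sin(v[2])
        return np.c_[v[0]+c*L[:,0]-s*L[:,1],v[1]+s*L[:,0]+c*L[:,1],L[:,2]]
    f=lambda v:np.concatenate([(proj(c,P(v,L),s)-np.array(px)).ravel() for c,s,L,px in obs])
    q=least_squares(f,x0,loss='soft_l1');return q.x,f(q.x).reshape(-1,2)
E
python3 - <<'E'
from h import *
t=r.get_calibration('top');s=r.get_calibration('scene')
L=np.array([[65,35,12],[65,-35,12],[-75,-35,12],[-75,35,12]])/1e3
pt=np.array([[105,160],[335,85],[480,530],[245,605]])/8+[200,210]-.5+.5/8
ps=np.array([[60,285],[148,78],[622,188],[550,410]])/6+[205,300]-.5+.5/6
for o in ([(t,None,L,pt)],[(s,None,L,ps)],[(t,None,L,pt),(s,None,L,ps)]):
    v,e=fitpose(o,[.48,.33,.3]);print(v.round(4),e.round(1).tolist())
L=np.array([[52,39,8],[52,-39,8],[-52,-39,8],[-52,39,8]])/1e3
pt=np.array([[105,100],[370,98],[378,440],[122,445]])/8+[335,200]-.5+.5/8
# try both orientations: 104 along x?
for y0 in (0,1.57):
    v,e=fitpose([(t,None,L,pt)] if y0==0 else [(t,None,L,np.roll(pt,-1,0))],[.52,.03,y0]);print(v.round(4),e.round(1).tolist())
E
```

```text
[0.493  0.336  0.2933] [[-0.1, -0.8], [-0.2, -0.7], [-0.1, 0.7], [0.5, 0.7]]
[0.4933 0.3401 0.3083] [[-1.1, 0.1], [-0.4, -0.7], [0.7, -0.1], [0.6, 0.4]]
[0.4932 0.3389 0.3061] [[-1.6, -0.5], [-1.8, -0.8], [-1.0, 0.3], [-0.3, 0.8], [-0.6, -0.5], [0.1, -1.3], [1.2, -0.5], [1.0, -0.1]]
[0.5267 0.0316 0.0015] [[0.1, -0.3], [0.0, -0.9], [0.5, 0.4], [-0.7, 0.6]]
[0.5263 0.0309 4.8234] [[4.0, 2.4], [7.7, -7.6], [-4.1, -2.3], [-6.5, 8.0]]
```

```bash
python3 - <<'E'
from h import *
c=r.get_calibration('top');a=np.load('pics/top0.npz');d=a['d']
v,u=np.mgrid[0:480:1,0:640:1];m=d>0
X=withd(c,np.c_[u[m],v[m]],d[m])
b=r.get_calibration('scene');bd=np.load('pics/scene0.npz')['d'];m=bd>0
X=np.r_[X,withd(b,np.c_[u[m],v[m]],bd[m])]
gx=np.arange(-.1,1.0,.05);gy=np.arange(-.7,.6,.05)
print('      '+' '.join(f'{y:5.2f}' for y in gy))
for x in gx[::-1]:
    row=[]
    for y in gy:
        k=(abs(X[:,0]-x-.025)<.025)&(abs(X[:,1]-y-.025)<.025)
        row.append(f'{np.percentile(X[k,2],99)*100:5.0f}' if k.sum()>3 else '    .')
    print(f'{x:5.2f} '+' '.join(row))
E
```

```text
-0.70 -0.65 -0.60 -0.55 -0.50 -0.45 -0.40 -0.35 -0.30 -0.25 -0.20 -0.15 -0.10 -0.05  0.00  0.05  0.10  0.15  0.20  0.25  0.30  0.35  0.40  0.45  0.50  0.55
 0.95     .     .     .     .     .     .     .     .     .     .     .    29    29    29    29    36    34    29    29    29    29    29     2     2     .     .
 0.90     .     .     .     .    27    29    29    29    29    29    29    29    29    29    29    29    29    29    29    29    29    29     2     2     .     .
 0.85     .     .     .     .     .     .    35    35    35    35    34    34    34    34    34    34    34    33    33    34    33    33    33     2     .     .
 0.80     .     .     .     .     .     .    35    35    35    35    33    33    33    33    33    33    33    33    33    33    33    33    33   -79     .     .
 0.75     7     1     .     .     .     .    35    35    35    35    29    29    28    28    41    23    23    27    27    26    26    26    26     1     .    15
 0.70     4     0     2     0     .    23    35    35    35    35    23    23    23    38    42    41    37    34    30    27    23   
[... 1919 characters left out ...]
   0   -79   -79   -79   -79   -79   -79   -79   -79
 0.05   -79   -79   -79   -79   -79   -79   -79   -79   -79   -79     0     0     4    30    29    26     0     0   -79   -79   -79   -79   -79   -79   -79   -79
 0.00   -79   -79   -79   -79   -79   -79   -79   -79   -79   -79     0     2    14    14    23    25     1     0   -79   -79   -79   -79   -79   -79   -79   -79
-0.05   -79   -79   -79   -79   -79   -79   -79     .   -79   -79     1     2     2     .     .    15     1     0   -79   -79   -79   -79   -79   -79   -79   -79
-0.10   -79   -79   -79   -79   -79   -79   -79   -79   -80     .     .     .     .     .     4     4     0     0   -79   -79   -79   -79   -79   -79   -79   -79
```

```bash
cat >> h.py <<'E'
def toolR(s): return Ro.from_quat(s['tool_rot']).as_matrix()
def down(yaw): # tool x down, tool y at azimuth yaw
    x=np.array([0,0,-1.]);y=np.array([np.cos(yaw),np.sin(yaw),0]);return np.c_[x,y,np.cross(x,y)]
def delta(s,pos,R):
    """shift (mm, tool axes now) and rotvec (deg) from measured pose"""
    A=toolR(s);return (A.T@(np.array(pos)-s['ee_pos'])*1e3).round(2),np.degrees(Ro.from_matrix(A.T@R).as_rotvec()).round(2)
def st():
    s=r.observe();A=toolR(s);print('t',round(s['clock'],2),'tcp',s['ee_pos'].round(4),'yawY',np.degrees(np.arctan2(A[1,1],A[0,1])).round(2),'tilt',A[2,:].round(4),'w',round(s['width']*1e3,1),'F',s['contact_force'].round(1),'q',s['joint_pos'].round(2));return s
E
python3 - <<'E'
from h import *
s=st();print(toolR(s).round(3))
for yw in (np.pi/2+.3,.3-np.pi/2): print(delta(s,[.5,.335,.3],down(yw)))
E
```

```text
t 0.15 tcp [ 0.2222 -0.6369  0.2219] yawY -70.76 tilt [-1.0e+00 -1.4e-03  1.0e-04] w 87.8 F [-0.2 -0.5 -0.4] q [ 1.13  0.48  0.02  1.56 -0.01  1.11 -0.08]
[[-0.001  0.33  -0.944]
 [ 0.001 -0.944 -0.33 ]
 [-1.    -0.001  0.   ]]
(array([ -77.04, -826.19, -582.51]), array([-1.7795e+02, -1.2000e-01,  1.0000e-02]))
(array([ -77.04, -826.19, -582.51]), array([2.05, 0.01, 0.08]))
```

Emit:
move_arm(
  rows="100 -40 0 0 0 0 0;100 -40 0 0 0 0 0;100 -40 0 0 0 0 0;100 -40 0 0 0 0 0;100 -40 0 0 0 0 0;100 -40 0 0 0 0 0",
)

```text
clock: 0.65
ee_pos: [0.2221, -0.6368, 0.4645]
tool_rot: [-0.697, -0.118, 0.697, -0.118]
contact_force: [0.4, -1.4, 1.1]
width: 0.088
```

Emit:
move_arm(
  rows="100 0 -24 -33 0 0 0;100 0 -24 -33 0 0 0;100 0 -24 -33 0 0 0;100 0 -24 -33 0 0 0;100 0 -24 -33 0 0 0;100 0 -24 -33 0 0 0;100 0 -24 -33 0 0 0;100 0 -24 -33 0 0 0;100 0 -24 -33 0 0 0;100 0 -24 -33 0 0 0;100 0 -24 -33 0 0 0;100 0 -24 -33 0 0 0;100 0 -24 -33 0 0 0",
)

```text
clock: 1.73
ee_pos: [0.5252, -0.1996, 0.4626]
tool_rot: [-0.697, -0.118, 0.697, -0.118]
contact_force: [0.3, -0.4, -0.0]
width: 0.0877
```

Emit:
move_arm(
  rows="60 0 -40 -11 0 0 0;60 0 -40 -11 0 0 0;60 0 -40 -11 0 0 0;60 0 -40 -11 0 0 0;60 0 -40 -11 0 0 0;60 0 -40 -11 0 0 0;60 0 -40 -11 0 0 0;60 0 -40 -11 0 0 0;60 10 -40 -11 0 0 0;60 30 -40 -11 0 0 0;60 40 -40 -11 0 0 0;60 40 -40 -11 0 0 0;60 40 -40 -11 0 0 0;60 40 0 0 0 0 0;60 30 0 0 0 0 0;60 0 0 0 0 0 0",
)

```text
clock: 3.07
ee_pos: [0.4881, 0.2914, 0.2651]
tool_rot: [-0.693, -0.117, 0.701, -0.12]
contact_force: [-0.8, -0.2, -0.4]
width: 0.0526
```

```bash
cat >> h.py <<'E'
def look(tag,n='wrist'):
    s=st();p,d=r.grab_frame(n);np.savez(f'pics/{tag}.npz',p=p,d=d,pos=s['ee_pos'],rot=s['tool_rot']);cv2.imwrite(f'pics/{tag}.png',p[:,:,::-1])
E
python3 -c "
from h import *
look('w1')"
```

```text
t 3.07 tcp [0.4881 0.2914 0.2651] yawY -70.68 tilt [-0.9999  0.0025  0.0111] w 52.6 F [-0.8 -0.2 -0.4] q [-0.14  0.34 -0.64  1.72  0.21  1.16 -2.07]
```

View pics/w1.png

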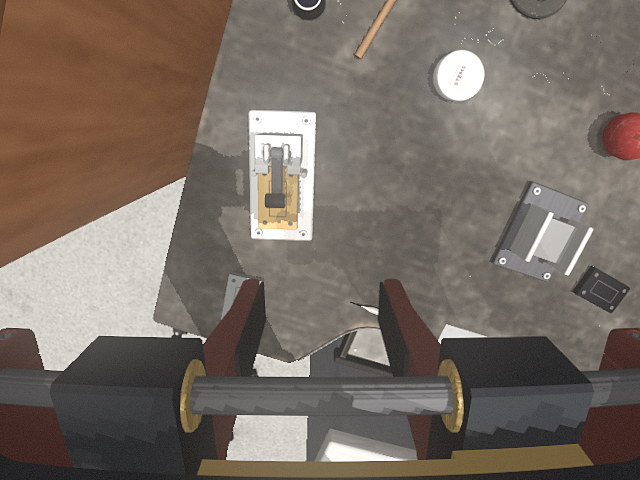

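```bash
python3 - <<'E'
from h import *
a=np.load('pics/w1.npz');crop(a['p'],240,100,85,150,4,'pics/c4.png');crop(a['p'],485,170,115,120,5,'pics/c5.png')
E
```

```text
(no output)
```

View pics/c4.png

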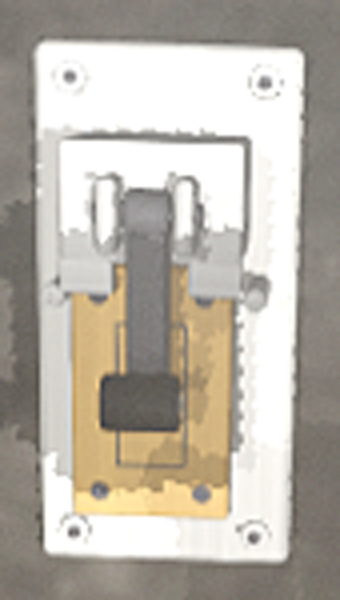

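View pics/c5.png

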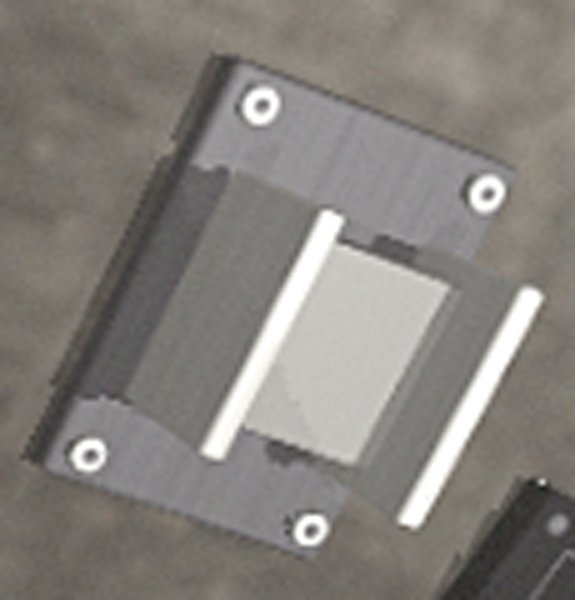

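```bash
python3 - <<'E'
from h import *
a=np.load('pics/w1.npz');s=dict(ee_pos=a['pos'],tool_rot=a['rot']);w=r.get_calibration('wrist')
L=np.array([[65,35,12],[65,-35,12],[-75,-35,12],[-75,35,12]])/1e3
px=np.array([[37,42],[303,47],[290,560],[43,553]])/4+[240,100]-.4
v,e=fitpose([(w,s,L,px)],[.493,.338,.3]);print(v.round(4),e.round(1).tolist())
L=np.array([[52,39,8],[52,-39,8],[-52,-39,8],[-52,39,8],[29,26,46],[-29,26,46],[29,-26,46],[-29,-26,46]])/1e3
px=np.array([[235,58],[515,165],[312,558],[45,465],[330,210],[215,457],[530,290],[410,524]])/5+[485,170]-.4
v2,e=fitpose([(w,s,L,px)],[.526,.032,.0]);print(v2.round(4),e.round(1).tolist())
s=st()
print(delta(s,[.515,.33,.20],down(v[2]-np.pi/2)))
E
```

```text
[0.4946 0.3379 0.3028] [[-0.9, -1.1], [0.7, -0.3], [0.2, 0.9], [-0.1, 0.7]]
[0.5279 0.0336 0.0214] [[-0.0, -0.4], [0.9, 0.0], [0.8, 0.4], [-1.2, 1.0], [0.4, 0.1], [-1.2, 0.1], [0.5, -0.9], [-0.6, -0.1]]
t 3.12 tcp [0.4896 0.2922 0.2688] yawY -70.74 tilt [-1.      0.0015  0.0067] w 52.9 F [0.5 0.5 0.7] q [-0.14  0.33 -0.64  1.72  0.21  1.17 -2.07]
(array([ 68.53, -27.43, -36.87]), array([ 1.91,  0.38, -0.09]))
```

Emit:
move_arm(
  rows="60 23 -9 -12 1.9 0 0;60 23 -9 -12 0 0 0;60 23 -9 -12 0 0 0;60 0 0 0 0 0 0;60 0 0 0 0 0 0;60 0 0 0 0 0 0;60 0 0 0 0 0 0",
)

```text
clock: 3.7
ee_pos: [0.5181, 0.3305, 0.2053]
tool_rot: [0.7, 0.107, -0.698, 0.106]
contact_force: [-0.0, -0.0, -0.8]
width: 0.0528
```

```bash
python3 -c "
from h import *
look('w2')
a=np.load('pics/w2.npz');p=a['p'];crop(p,180,60,250,260,3,'pics/c6.png') ; crop(p,180,60,250,200,3,'pics/c6.png')"
```

```text
t 3.7 tcp [0.5181 0.3305 0.2053] yawY -72.71 tilt [-1.0e+00 -5.0e-04 -3.4e-03] w 52.8 F [-0.  -0.  -0.8] q [-0.22  0.46 -0.6   1.7   0.29  1.07 -2.18]
```

View pics/w2.png

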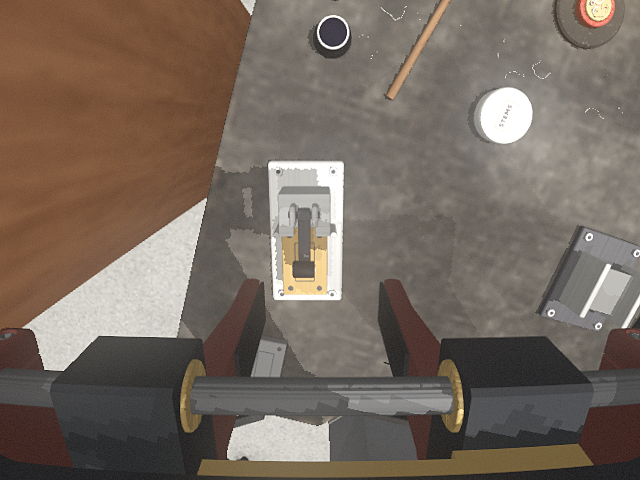

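```bash
python3 -c "
from h import *
a=np.load('pics/w2.npz');p=a['p'];crop(p,260,150,95,160,5,'pics/c7.png')"
```

```text
(no output)
```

View pics/c7.png

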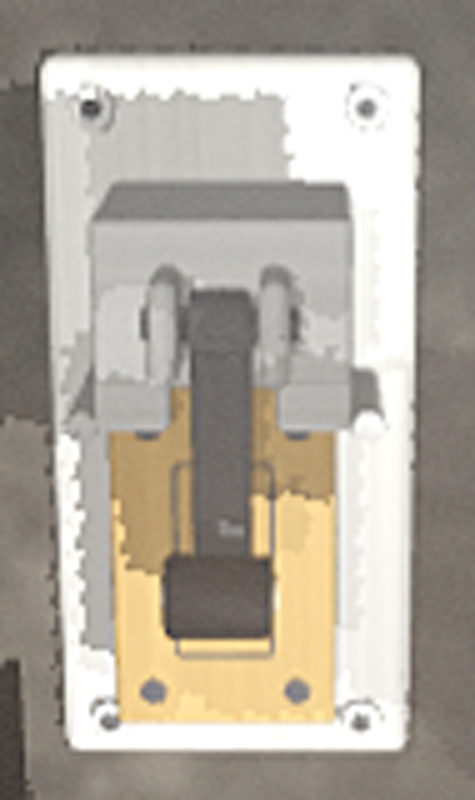

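```bash
python3 - <<'E'
from h import *
a=np.load('pics/w2.npz');s=dict(ee_pos=a['pos'],tool_rot=a['rot']);w=r.get_calibration('wrist')
o=np.array([260,150])-.4
L=np.array([[65,35,12],[65,-35,12],[-75,-35,12],[-75,35,12]])/1e3
px=np.array([[40,55],[420,57],[408,750],[70,750]])/5+o
v,e=fitpose([(w,s,L,px)],[.493,.338,.3]);print(v.round(4),e.round(1).tolist())
R=lambda X:np.c_[(X[:,:2]-v[:2])@np.array([[np.cos(v[2]),-np.sin(v[2])],[np.sin(v[2]),np.cos(v[2])]]),X[:,2]]
k=onz(w,np.array([[164,597],[274,597],[219,597]])/5+o,.073,s);print('knob',k.round(4),(R(k)*1e3).round(1))
k=onz(w,np.array([[120,722],[336,721]])/5+o,.046,s);print('plate end',(R(k)*1e3).round(1))
k=onz(w,np.array([[150,437],[298,436]])/5+o,.046,s);print('holes',(R(k)*1e3).round(1))
d=a['d'];q=[(303,268),(303,215),(305,290)]
for u in q: print(withd(w,[u],[d[u[1],u[0]]],s).round(4))
E
```

```text
[0.4944 0.3379 0.3018] [[-0.4, -0.2], [0.5, -0.8], [0.6, 0.7], [-0.8, 0.6]]
knob [[0.4758 0.3419 0.073 ]
 [0.4811 0.3248 0.073 ]
 [0.4785 0.3333 0.073 ]] [[-16.6   9.4  73. ]
 [-16.6  -8.6  73. ]
 [-16.6   0.4  73. ]]
plate end [[-51.9  20.2  46. ]
 [-51.6 -19.2  46. ]]
holes [[  2.5  13.3  46. ]
 [  2.6 -12.4  46. ]]
[[0.4815 0.3343 0.0787]]
[[0.5197 0.3463 0.0644]]
[[0.4488 0.3243 0.0464]]
```

```bash
python3 - <<'E'
from h import *
s=st();print(delta(s,[.4786,.3333,.061],down(.302-np.pi/2)))
E
```

```text
t 3.75 tcp [0.518  0.3303 0.205 ] yawY -72.71 tilt [-1.0e+00 -3.0e-04 -3.1e-03] w 53.0 F [-0.   0.2  0.3] q [-0.22  0.46 -0.6   1.7   0.29  1.07 -2.18]
(array([143.93, -14.49,  37.18]), array([-0.02, -0.18,  0.02]))
```

Emit:
move_arm(
  rows="40 20 -7 19 0 -0.1 0;40 30 -7.5 18 0 -0.1 0;40 30 0 0 0 0 0;40 20 0 0 0 0 0;40 10 0 0 0 0 0;40 0 0 0 0 0 0;40 0 0 0 0 0 0;40 0 0 0 0 0 0",
)

```text
clock: 4.42
ee_pos: [0.4785, 0.3339, 0.0946]
tool_rot: [-0.699, -0.107, 0.699, -0.106]
contact_force: [0.4, -0.1, 1.3]
width: 0.0355
```

```bash
python3 - <<'E'
from h import *
look('w3')
s=r.observe();print(delta(s,[.4786,.3333,.061],down(.302-np.pi/2)))
E
```

```text
t 4.42 tcp [0.4785 0.3339 0.0946] yawY -72.69 tilt [-1.e+00 -1.e-03  6.e-04] w 35.5 F [ 0.4 -0.1  1.3] q [-0.28  0.54 -0.57  1.86  0.38  0.85 -2.31]
(array([3.357e+01, 7.200e-01, 1.000e-02]), array([0.01, 0.03, 0.05]))
```

View pics/w3.png

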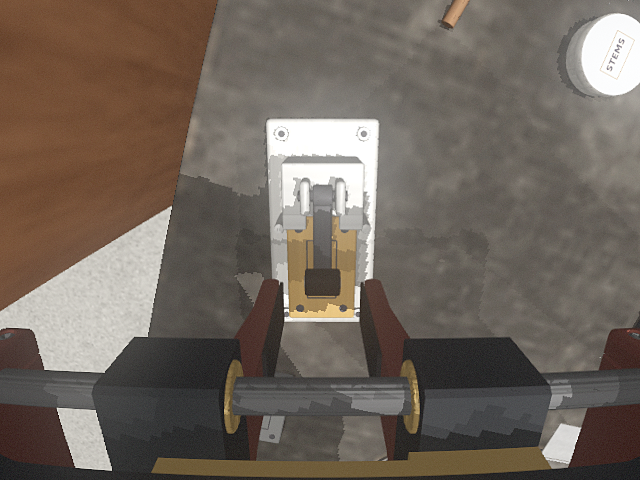

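Emit:
move_arm(
  rows="40 15 0.7 0 0 0 0;40 13 0 0 0 0 0;40 5.5 0 0 0 0 0;40 0 0 0 0 0 0;40 0 0 0 0 0 0",
  force=15,
)

```text
clock: 4.88
ee_pos: [0.4773, 0.3325, 0.0592]
tool_rot: [-0.698, -0.106, 0.7, -0.107]
contact_force: [0.7, -0.6, 0.1]
width: 0.0349
```

Emit:
move_arm(
  rows="15 0 0 0 0 0 0;15 0 0 0 0 0 0;15 0 0 0 0 0 0;15 0 0 0 0 0 0;15 0 0 0 0 0 0",
)

```text
clock: 5.3
ee_pos: [0.4775, 0.3332, 0.0598]
tool_rot: [-0.698, -0.107, 0.7, -0.106]
contact_force: [-0.8, 1.4, 2.1]
width: 0.0175
```

```bash
python3 - <<'E'
from h import *
look('w4')
E
```

```text
t 5.3 tcp [0.4775 0.3332 0.0598] yawY -72.64 tilt [-1.     -0.001   0.0025] w 17.5 F [-0.8  1.4  2.1] q [-0.3   0.59 -0.54  1.88  0.41  0.79 -2.34]
```

View pics/w4.png

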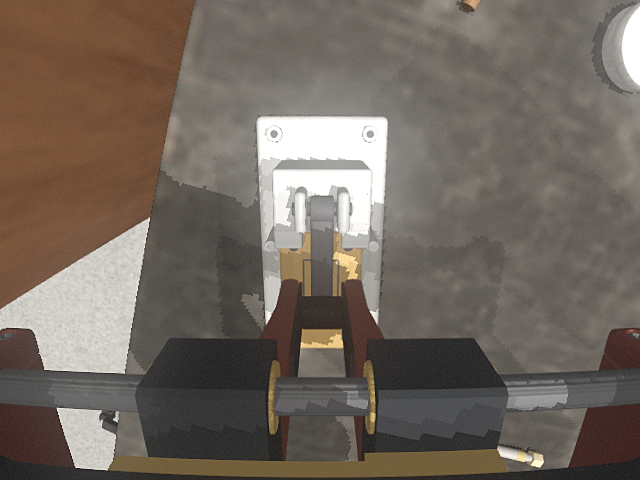

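Emit:
move_arm(
  rows="15 0 0 0 0 0 0;15 0 0 0 0 0 0;15 -2.1 0 -0.8 0 0 0;15 -2 0 -0.9 0 0 0;15 -3.9 0 -2.1 0 0 0;15 -3.7 0 -2.6 0 0 0;15 -3.5 0 -2.8 0 0 0;15 -3.1 0 -3.2 0 0 0;15 -2.8 0 -3.4 0 0 0;15 -2.4 0 -3.8 0 0 0;15 -2.1 0 -3.9 0 0 0;15 0 0 0 0 0 0;15 0 0 0 0 0 0",
  force=25,
)

```text
clock: 6.43
ee_pos: [0.4957, 0.3389, 0.0831]
tool_rot: [-0.695, -0.106, 0.703, -0.108]
contact_force: [-7.3, 1.5, -2.1]
width: 0.0179
```

```bash
python3 - <<'E'
from h import *
look('w5')
E
```

```text
t 6.43 tcp [0.4957 0.3389 0.0831] yawY -72.58 tilt [-9.999e-01  8.000e-04  1.130e-02] w 17.9 F [-7.3  1.5 -2.1] q [-0.29  0.59 -0.56  1.81  0.39  0.86 -2.3 ]
```

View pics/w5.png

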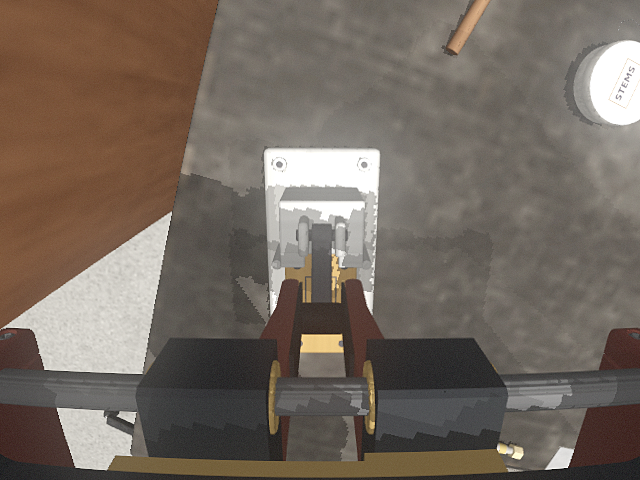

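Emit:
move_arm(
  rows="15 -1.6 0 -4.1 0 0 0;15 -1.2 0 -4.3 0 0 0;15 -0.8 0 -4.4 0 0 0;15 -0.4 0 -4.5 0 0 0;15 0.1 0 -4.5 0 0 0;15 0.6 0 -4.3 0 0 0;15 1 0 -4.3 0 0 0;15 1.4 0 -4.3 0 0 0;15 1.8 0 -4.1 0 0 0;15 2.2 0 -3.9 0 0 0;15 2.6 0 -3.6 0 0 0;15 0 0 0 0 0 0;15 0 0 0 0 0 0",
)

```text
clock: 7.57
ee_pos: [0.5471, 0.3548, 0.0807]
tool_rot: [0.7, 0.107, -0.698, 0.105]
contact_force: [4.6, 3.2, 5.6]
width: 0.0175
```

```bash
python3 - <<'E'
from h import *
look('w6')
E
```

```text
t 7.57 tcp [0.5471 0.3548 0.0807] yawY -72.71 tilt [-1.     -0.002  -0.0026] w 17.5 F [4.6 3.2 5.6] q [-0.29  0.65 -0.54  1.7   0.4   0.9  -2.26]
```

View pics/w6.png

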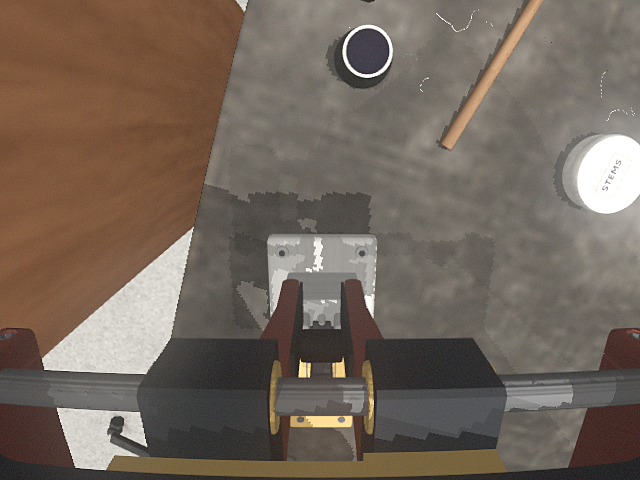

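Emit:
move_arm(
  rows="40 0 0 0 0 0 0;40 0 0 0 0 0 0;40 0 0 0 0 0 0;40 0 0 0 0 0 0;40 -20 0 0 0 0 0;40 -40 0 0 0 0 0;60 -40 0 10 0 0 0;60 -10 0 30 0 0 0;60 0 0 20 0 0 0;60 0 0 0 0 0 0;60 0 0 0 0 0 0",
)

```text
clock: 8.53
ee_pos: [0.4865, 0.3349, 0.1892]
tool_rot: [-0.698, -0.106, 0.7, -0.107]
contact_force: [0.0, -0.4, -0.4]
width: 0.0525
```

```bash
python3 - <<'E'
from h import *
look('w7')
a=np.load('pics/w7.npz');crop(a['p'],240,130,160,190,4,'pics/c8.png');crop(a['p'],250,140,150,150,4,'pics/c8.png')
E
```

```text
t 8.53 tcp [0.4865 0.3349 0.1892] yawY -72.62 tilt [-1.      0.0011  0.0035] w 52.5 F [ 0.  -0.4 -0.4] q [-0.24  0.44 -0.61  1.76  0.29  1.03 -2.23]
```

View pics/w7.png

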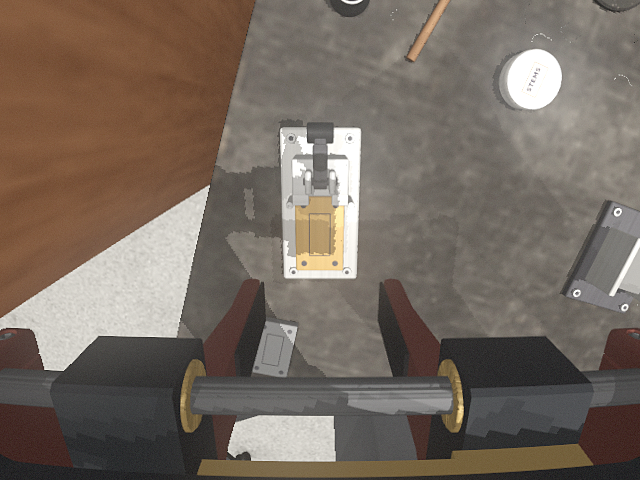

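```bash
python3 - <<'E'
from h import *
a=np.load('pics/w7.npz');crop(a['p'],270,110,110,180,5,'pics/c8.png');crop(a['p'],270,115,100,170,5,'pics/c8.png')
E
```

View pics/c8.png

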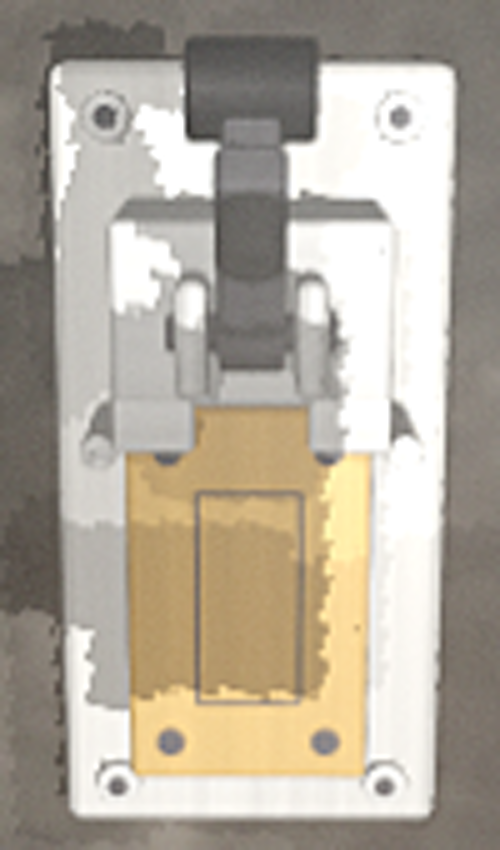

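```bash
python3 - <<'E'
from h import *
a=np.load('pics/w7.npz');s=dict(ee_pos=a['pos'],tool_rot=a['rot']);w=r.get_calibration('wrist')
o=np.array([270,115])-.4
L=np.array([[65,35,12],[65,-35,12],[-75,-35,12],[-75,35,12]])/1e3
px=np.array([[48,62],[457,65],[434,818],[70,816]])/5+o
v,e=fitpose([(w,s,L,px)],[.493,.338,.3]);print(v.round(4),e.round(1).tolist())
R=lambda X:np.c_[(X[:,:2]-v[:2])@np.array([[np.cos(v[2]),-np.sin(v[2])],[np.sin(v[2]),np.cos(v[2])]]),X[:,2]]
k=onz(w,np.array([[132,775],[367,775],[126,455],[372,455]])/5+o,.046,s);print('plate',k.round(4).tolist(),(R(k)*1e3).round(1))
v=(.4945,.338,.302);c,sn=np.cos(.302),np.sin(.302)
P=[v[0]-.023*c,v[1]-.023*sn]
for z in(.09,.0375): print(z,delta(r.observe(),P+[z],down(.302-np.pi/2)))
E
```

```text
[0.4944 0.3381 0.3008] [[-0.3, -0.5], [0.4, -0.9], [0.3, 0.9], [-0.5, 1.1]]
plate [[0.4392, 0.3422, 0.046], [0.4511, 0.3041, 0.046], [0.4922, 0.3586, 0.046], [0.504, 0.3208, 0.046]] [[-51.5  20.3  46. ]
 [-51.4 -19.6  46. ]
 [  4.   20.3  46. ]
 [  4.1 -19.3  46. ]]
0.09 (array([98.96, -0.88, 14.86]), array([ 0.03,  0.21, -0.05]))
0.0375 (array([151.46,  -0.93,  14.67]), array([ 0.03,  0.21, -0.05]))
```

Emit:
move_arm(
  rows="68 20 -0.6 7 0 0.2 0;68 30 -0.6 8 0 0 0;68 30 0 0 0 0 0;68 19 0 0 0 0 0;68 0 0 0 0 0 0;68 0 0 0 0 0 0;68 0 0 0 0 0 0",
)

```text
clock: 9.17
ee_pos: [0.4734, 0.3329, 0.0909]
tool_rot: [0.699, 0.107, -0.699, 0.106]
contact_force: [0.2, 0.2, -0.2]
width: 0.0598
```

```bash
python3 - <<'E'
from h import *
look('w8');s=r.observe()
v=(.4945,.338,.302);c,sn=np.cos(.302),np.sin(.302)
P=[v[0]-.023*c-.0004*sn,v[1]-.023*sn+.0004*c,.0375]
print(delta(s,P,down(.302-np.pi/2)))
E
```

```text
t 9.17 tcp [0.4734 0.3329 0.0909] yawY -72.69 tilt [-1.e+00 -7.e-04 -1.e-03] w 59.8 F [ 0.2  0.2 -0.2] q [-0.29  0.54 -0.57  1.87  0.38  0.84 -2.32]
(array([53.88,  1.12,  1.65]), array([ 0.01, -0.12,  0.05]))
```

View pics/w8.png

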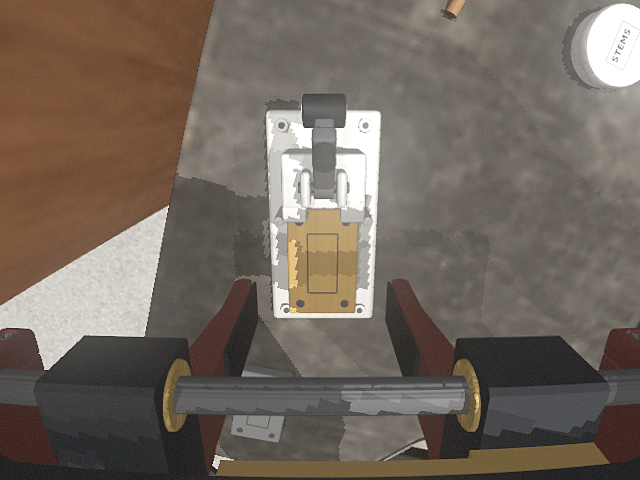

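Emit:
move_arm(
  rows="68 20 1 1.6 0 0 0;68 20 0 0 0 0 0;68 10 0 0 0 0 0;68 3 0 0 0 0 0;68 0 0 0 0 0 0;68 0 0 0 0 0 0;68 0 0 0 0 0 0",
)

```text
clock: 9.8
ee_pos: [0.4719, 0.3314, 0.0383]
tool_rot: [0.7, 0.107, -0.698, 0.106]
contact_force: [-0.3, -0.3, 0.9]
width: 0.0597
```

```bash
python3 - <<'E'
from h import *
look('w9');s=r.observe()
v=(.4945,.338,.302);c,sn=np.cos(.302),np.sin(.302)
P=[v[0]-.023*c-.0004*sn,v[1]-.023*sn+.0004*c,.0375]
print(delta(s,P,down(.302-np.pi/2)))
E
```

```text
t 9.8 tcp [0.4719 0.3314 0.0383] yawY -72.66 tilt [-1.0e+00 -7.0e-04 -1.9e-03] w 59.7 F [-0.3 -0.3  0.9] q [-0.32  0.61 -0.53  1.9   0.44  0.74 -2.37]
(array([ 0.75, -0.05, -0.59]), array([ 0.03, -0.1 ,  0.04]))
```

View pics/w9.png

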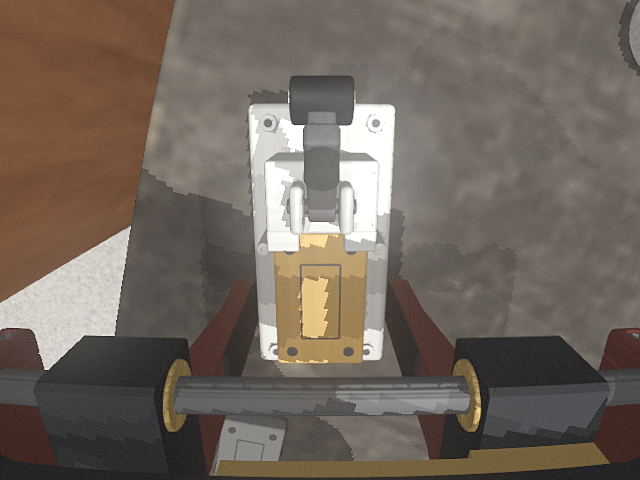

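Emit:
move_arm(
  rows="40 0.5 0 -0.5 0 0 0;35 0 0 0 0 0 0;35 0 0 0 0 0 0;35 0 0 0 0 0 0;35 0 0 0 0 0 0;35 0 0 0 0 0 0;35 0 0 0 0 0 0",
  force=30,
)

```text
clock: 10.43
ee_pos: [0.4718, 0.331, 0.0369]
tool_rot: [0.699, 0.107, -0.699, 0.107]
contact_force: [-1.0, 0.5, 3.8]
width: 0.0392
```

Emit:
move_arm(
  rows="35 0 0 1 0 0 0;35 0 0 2 0 0 0;35 0 0 3 0 0 0;35 0 0 3 0 0 0;35 0 0 3 0 0 0;35 0 0 3 0 0 0;35 0 0 0 0 0 0;35 0 0 0 0 0 0",
)

```text
clock: 11.1
ee_pos: [0.4568, 0.3263, 0.0369]
tool_rot: [-0.699, -0.107, 0.699, -0.107]
contact_force: [-0.5, -1.4, 6.8]
width: 0.0397
```

```bash
python3 - <<'E'
from h import *
look('w10')
E
```

```text
t 11.1 tcp [0.4568 0.3263 0.0369] yawY -72.64 tilt [-1.e+00  3.e-04  5.e-04] w 39.7 F [-0.5 -1.4  6.8] q [-0.32  0.6  -0.53  1.94  0.44  0.72 -2.38]
```

View pics/w10.png

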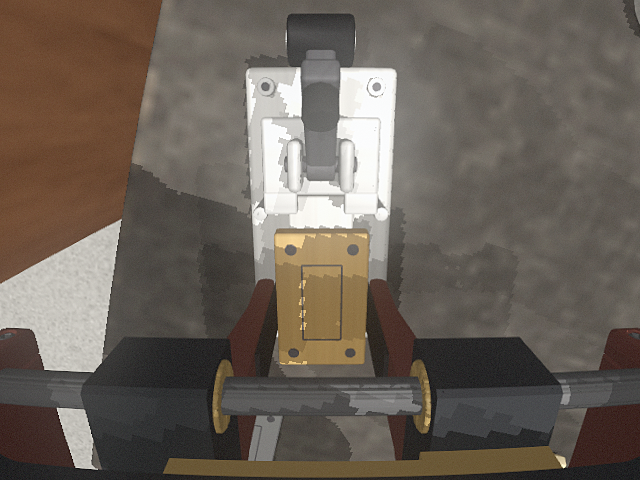

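Emit:
move_arm(
  rows="35 -4 0 0 0 0 0;35 -12 0 0 0 0 0;35 -20 0 0 0 0 0;35 -24 0 0 0 0 0;35 0 8 1 0 0 0;35 0 20 2 0 0 0;35 0 30 3 0 0 0;35 0 30 3 0 0 0;35 0 30 3 0 0 0;35 0 25 3 0 0 0;35 0 14 0 0 0 0;35 0 2 0 0 0 0;35 0 0 0 0 0 0;35 0 0 0 0 0 0",
)

```text
clock: 12.32
ee_pos: [0.4898, 0.1709, 0.0964]
tool_rot: [-0.699, -0.107, 0.699, -0.107]
contact_force: [0.7, 0.3, -2.4]
width: 0.0394
```

```bash
python3 - <<'E'
from h import *
look('w11')
E
```

```text
t 12.32 tcp [0.4898 0.1709 0.0964] yawY -72.62 tilt [-1.e+00 -7.e-04  5.e-04] w 39.4 F [ 0.7  0.3 -2.4] q [ 0.01  0.45 -0.57  2.01  0.34  0.78 -2.03]
```

View pics/w11.png

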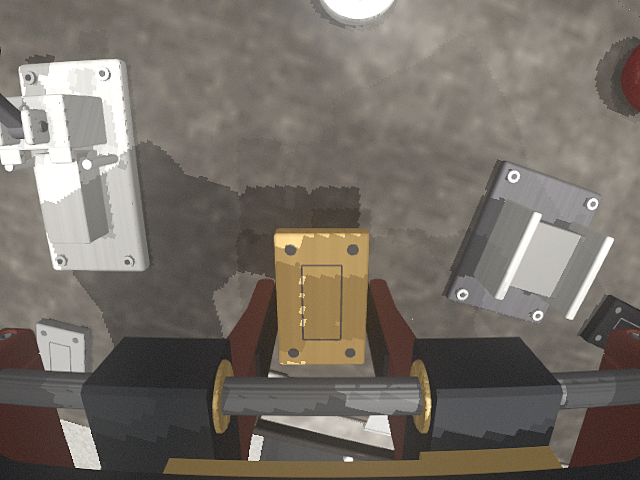

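Emit:
move_arm(
  rows="35 15 0 0 0 0 0;35 25 0 0 0 0 0;35 25 0 0 0 0 0;35 15 0 0 0 0 0;35 8 0 0 0 0 0;35 3 0 0 0 0 0;35 0 0 0 0 0 0;35 0 0 0 0 0 0",
)

```text
clock: 13.03
ee_pos: [0.4909, 0.171, 0.0064]
tool_rot: [0.699, 0.107, -0.699, 0.107]
contact_force: [0.1, 0.2, -2.3]
width: 0.0396
```

Emit:
move_arm(
  rows="35 1 0 0 0 0 0;35 1 0 0 0 0 0;35 1 0 0 0 0 0;35 0 0 0 0 0 0;35 0 0 0 0 0 0",
)

```text
clock: 13.45
ee_pos: [0.4905, 0.1701, 0.0028]
tool_rot: [0.699, 0.107, -0.699, 0.107]
contact_force: [-0.4, -1.0, -2.8]
width: 0.0398
```

Emit:
move_arm(
  rows="35 0.7 0 0 0 0 0;35 0.7 0 0 0 0 0;35 0 0 0 0 0 0;35 0 0 0 0 0 0",
)

```text
clock: 13.78
ee_pos: [0.4904, 0.1701, 0.0012]
tool_rot: [-0.699, -0.107, 0.699, -0.107]
contact_force: [-0.3, -0.6, -1.3]
width: 0.0394
```

```bash
python3 -c "
from h import *
st()"
```

```text
t 13.78 tcp [0.4904 0.1701 0.0012] yawY -72.66 tilt [-1.e+00  0.e+00  1.e-04] w 39.4 F [-0.3 -0.6 -1.3] q [-0.07  0.6  -0.48  2.05  0.48  0.6  -2.15]
```

Emit:
move_arm(
  rows="35 0.7 0 0 0 0 0;35 0 0 0 0 0 0;35 0 0 0 0 0 0",
)

```text
clock: 14.03
ee_pos: [0.4905, 0.1702, 0.0008]
tool_rot: [0.699, 0.106, -0.699, 0.107]
contact_force: [-1.6, -1.3, 4.0]
width: 0.0394
```

Contact (force +4 N up). Release slowly and rise.

Emit:
move_arm(
  rows="48 0 0 0 0 0 0;55 0 0 0 0 0 0;62 0 0 0 0 0 0;62 0 0 0 0 0 0;70 -10 0 0 0 0 0;80 -30 0 0 0 0 0;100 -40 0 0 0 0 0;100 -40 0 -10 6 0 0;100 -20 0 -20 7 0 0;100 0 0 -20 7 0 0;100 0 0 0 7 0 0;100 0 0 0 7 0 0;100 0 0 0 0 0 0;100 0 0 0 0 0 0;100 0 0 0 0 0 0",
)

```text
clock: 15.28
ee_pos: [0.5392, 0.1787, 0.1408]
tool_rot: [-0.7, 0.101, 0.7, 0.101]
contact_force: [-0.3, -1.0, 0.4]
width: 0.0876
```

```bash
python3 -c "
from h import *
look('w12')"
```

```text
t 15.28 tcp [0.5392 0.1787 0.1408] yawY -106.44 tilt [-1.e+00  0.e+00  1.e-04] w 87.6 F [-0.3 -1.   0.4] q [-0.07  0.43 -0.45  1.87  0.24  0.89 -2.5 ]
```

View pics/w12.png

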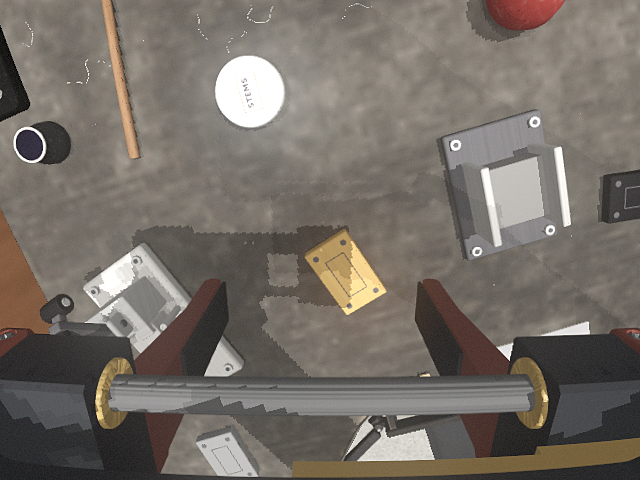

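```bash
python3 -c "
from h import *
a=np.load('pics/w12.npz');crop(a['p'],295,215,100,110,5,'pics/c9.png');crop(a['p'],430,95,155,180,4,'pics/c10.png')"
```

```text
(no output)
```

View pics/c9.png

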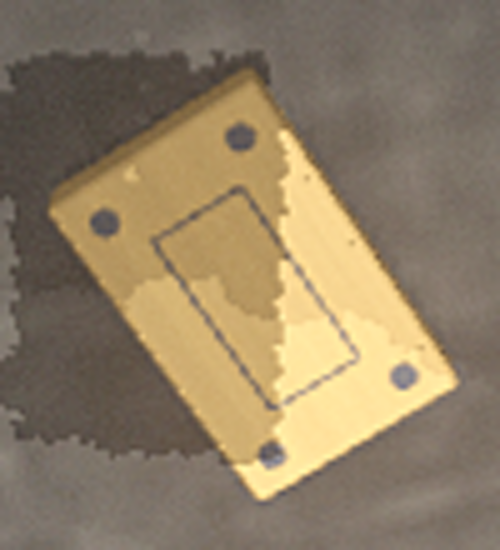

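View pics/c10.png

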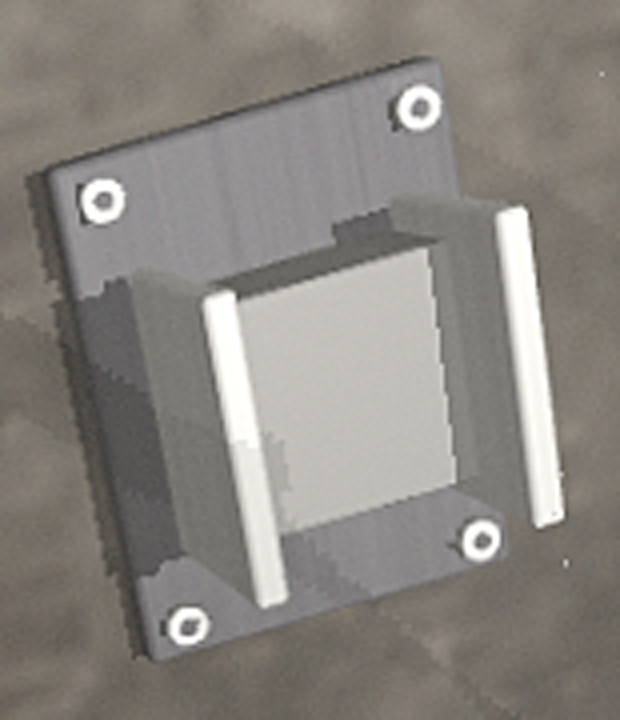

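```bash
python3 - <<'E'
from h import *
a=np.load('pics/w12.npz');s=dict(ee_pos=a['pos'],tool_rot=a['rot']);w=r.get_calibration('wrist')
o=np.array([295,215])-.4
L=np.array([[32,20,10],[32,-20,10],[-32,-20,10],[-32,20,10]])/1e3
px=np.array([[50,208],[256,80],[460,382],[262,502]])/5+o
v,e=fitpose([(w,s,L,px)],[.49,.17,.3]);print('plate',v.round(4),e.round(1).tolist())
L=np.array([[52,39,8],[52,-39,8],[-52,-39,8],[-52,39,8],[29,26,46],[-29,26,46],[29,-26,46],[-29,-26,46]])/1e3
px=np.array([[50,176],[435,66],[507,556],[152,658],[219,290],[272,607],[512,206],[550,526]])/4+[430,95]-.4
v2,e=fitpose([(w,s,L,px)],[.526,.032,.0]);print('cradle',v2.round(4),e.round(1).tolist())
s=r.observe();print(delta(s,[v[0],v[1],.06],down(v[2])))
E
```

```text
plate [0.4938 0.1704 0.3013] [[-0.6, 0.1], [0.1, -0.8], [0.8, 0.4], [-0.2, 0.3]]
cradle [0.5277 0.0335 0.0097] [[-0.9, -1.9], [2.1, -3.3], [1.4, 1.2], [-0.4, 2.2], [-0.5, 0.6], [0.3, -0.1], [-0.3, 0.2], [-0.0, -0.2]]
(array([80.67, 20.81, 41.21]), array([-1.2374e+02,  1.0000e-02,  1.0000e-02]))
```

Emit:
move_arm(
  rows="100 0 7 14 0 0 0;100 0 7 14 0 0 0;100 0 7 13 -6 0 0;100 0 0 0 -7 0 0;100 0 0 0 -7 0 0;100 0 0 0 -7 0 0;100 0 0 0 -7 0 0;100 0 0 0 -7 0 0;100 0 0 0 -7 0 0;100 0 0 0 -7 0 0;100 0 0 0 -7 0 0;100 0 0 0 -7 0 0;100 0 0 0 -7 0 0;100 0 0 0 -7 0 0;100 0 0 0 -7 0 0;100 0 0 0 -7 0 0;100 0 0 0 -7 0 0;100 0 0 0 -7 0 0;100 0 0 0 -7 0 0;100 0 0 0 -5.7 0 0",
)

```text
clock: 17.0
ee_pos: [0.4941, 0.17, 0.1406]
tool_rot: [0.418, 0.57, -0.418, 0.57]
contact_force: [-0.3, -0.8, 1.1]
width: 0.0878
```

Emit:
move_arm(
  rows="100 15 0 0 0 0 0;100 15 0 0 0 0 0;100 10 0 0 0 0 0;100 0 0 0 0 0 0;100 0 0 0 0 0 0;100 0 0 0 0 0 0;100 0 0 0 0 0 0",
)

```text
clock: 17.58
ee_pos: [0.4947, 0.1706, 0.1013]
tool_rot: [0.421, 0.568, -0.42, 0.569]
contact_force: [0.3, -0.2, -0.0]
width: 0.0878
```

```bash
python3 - <<'E'
from h import *
look('w13')
s=r.observe();print(delta(s,[.4938,.1704,.002],down(.301)))
E
```

```text
t 17.58 tcp [0.4947 0.1706 0.1013] yawY 17.06 tilt [-1.      0.0013 -0.    ] w 87.8 F [ 0.3 -0.2 -0. ] q [ 0.25  0.55 -0.9   1.98  0.56  0.88 -0.65]
(array([99.31, -1.02, -0.17]), array([-0.19,  0.  , -0.08]))
```

View pics/w13.png

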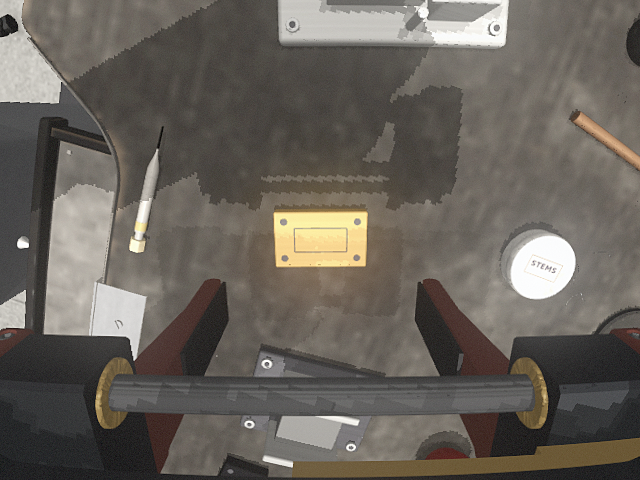

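```bash
python3 - <<'E'
from h import *
a=np.load('pics/w13.npz');crop(a['p'],265,200,115,80,6,'pics/c11.png')
E
```

```text
(no output)
```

View pics/c11.png

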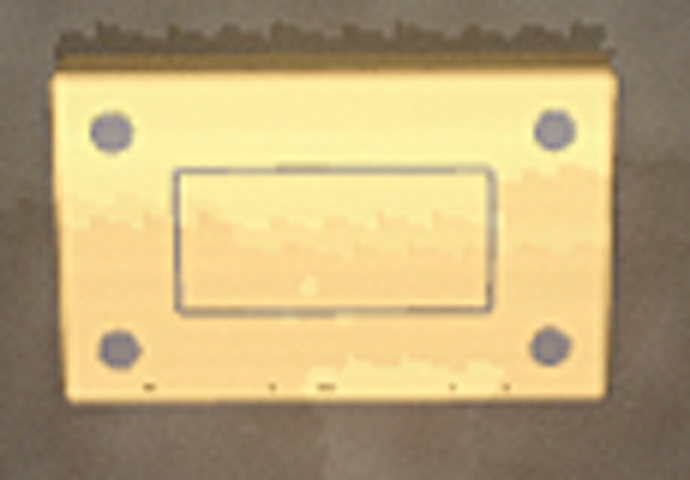

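```bash
python3 - <<'E'
from h import *
a=np.load('pics/w13.npz');s=dict(ee_pos=a['pos'],tool_rot=a['rot']);w=r.get_calibration('wrist')
o=np.array([265,200])-.4
L=np.array([[-32,20,10],[32,20,10],[32,-20,10],[-32,-20,10]])/1e3
px=np.array([[52,73],[616,73],[606,401],[67,401]])/6+o
v,e=fitpose([(w,s,L,px)],[.49,.17,.3]);print('plate',v.round(4),e.round(1).tolist())
s=r.observe();print(delta(s,[v[0],v[1],.002],down(v[2])))
E
```

```text
plate [0.4937 0.171  0.2991] [[-0.5, -0.3], [0.7, -0.4], [0.5, 0.4], [-0.8, 0.5]]
(array([99.31, -0.93, -0.8 ]), array([-0.08,  0.  , -0.08]))
```

Emit:
move_arm(
  rows="100 15 -0.9 -0.7 0 0 0;100 25 0 0 0 0 0;100 25 0 0 0 0 0;100 20 0 0 0 0 0;100 9 0 0 0 0 0;100 3 0 0 0 0 0;100 0 0 0 0 0 0;100 0 0 0 0 0 0;100 0 0 0 0 0 0",
)

```text
clock: 18.38
ee_pos: [0.494, 0.1711, 0.0048]
tool_rot: [0.421, 0.568, -0.42, 0.569]
contact_force: [0.4, 0.3, 0.4]
width: 0.0876
```

```bash
python3 - <<'E'
from h import *
s=st();print(delta(s,[.4937,.1708,.0018],down(.300)))
E
```

```text
t 18.38 tcp [0.494  0.1711 0.0048] yawY 17.03 tilt [-1.0e+00  2.1e-03 -1.0e-04] w 87.6 F [0.4 0.3 0.4] q [ 0.15  0.68 -0.77  2.03  0.72  0.72 -0.79]
(array([ 2.96, -0.43,  0.21]), array([-0.15, -0.01, -0.12]))
```

Emit:
move_arm(
  rows="100 1.5 -0.4 0.2 -0.1 0 -0.1;100 1.4 0 0 0 0 0;100 0 0 0 0 0 0;70 0 0 0 0 0 0;65 0 0 0 0 0 0;65 0 0 0 0 0 0;65 0 0 0 0 0 0;65 0 0 0 0 0 0;65 0 0 0 0 0 0;65 0 0 0 0 0 0",
  force=25,
)

```text
clock: 19.22
ee_pos: [0.4929, 0.1704, 0.0007]
tool_rot: [0.419, 0.569, -0.42, 0.569]
contact_force: [0.7, 0.4, 0.2]
width: 0.0639
```

```bash
python3 - <<'E'
from h import *
st()
E
```

```text
t 19.22 tcp [0.4929 0.1704 0.0007] yawY 17.14 tilt [-1.     -0.0015 -0.    ] w 63.9 F [0.7 0.4 0.2] q [ 0.14  0.69 -0.77  2.03  0.73  0.72 -0.79]
```

Emit:
move_arm(
  rows="65 -2 0 0 0 0 0;65 -6 0 0 0 0 0;65 -15 0 0 0 0 0;65 -25 0 0 0 0 0;65 -30 0 0 0 0 0;65 -30 0 0 0 0 0;65 -20 0 0 0 0 0;65 -5 0 0 0 0 0;65 0 0 0 0 0 0;65 0 0 0 0 0 0",
  force=35,
)

```text
clock: 20.05
ee_pos: [0.4925, 0.1697, 0.1328]
tool_rot: [0.419, 0.569, -0.421, 0.568]
contact_force: [0.0, -0.1, -3.2]
width: 0.0635
```

```bash
python3 - <<'E'
from h import *
look('w14')
s=r.observe();print(delta(s,[.5275,-.05,.13],down(.01)))
a=np.load('pics/w11.npz');crop(a['p'],435,150,190,185,4,'pics/c12.png');crop(a['p'],435,150,190,150,4,'pics/c12.png')
a=np.load('pics/w11.npz');crop(a['p'],440,150,185,185,3.2,'pics/c12.png')
E
```

```text
t 20.05 tcp [0.4925 0.1697 0.1328] yawY 17.12 tilt [-1.0e+00 -2.9e-03  6.0e-04] w 63.5 F [ 0.  -0.1 -3.2] q [ 0.29  0.5  -0.94  1.96  0.5   0.94 -0.6 ]
(array([  2.46, -30.86, 220.24]), array([16.56,  0.06,  0.23]))
```

View pics/w14.png

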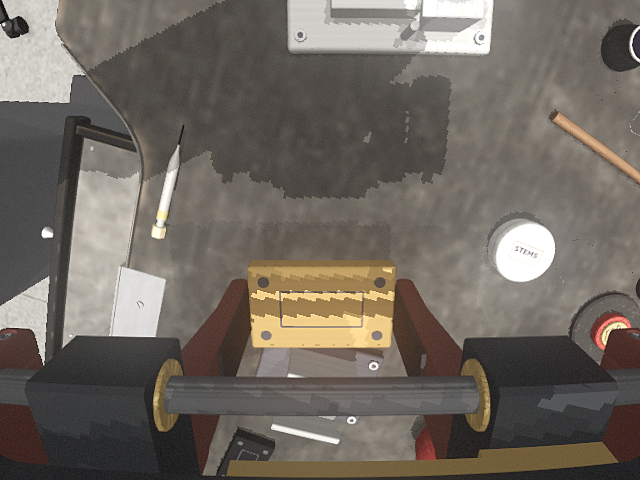

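View pics/c12.png

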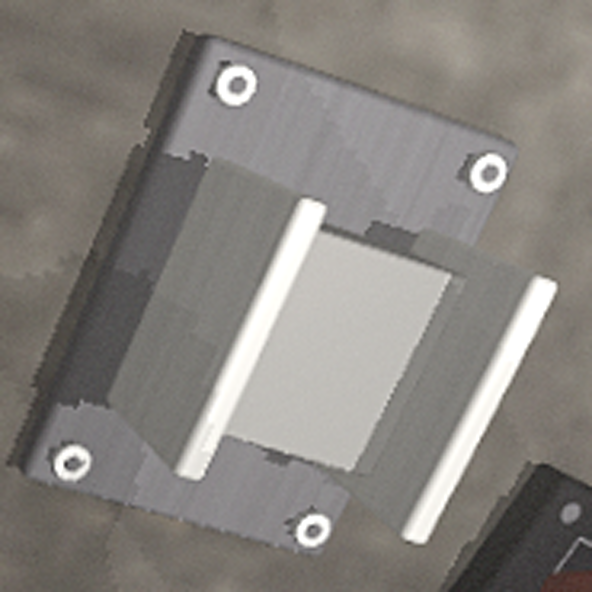

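```bash
python3 - <<'E'
from h import *
a=np.load('pics/w14.npz');crop(a['p'],235,250,175,110,4.5,'pics/c13.png')
d=a['d'];s=dict(ee_pos=a['pos'],tool_rot=a['rot']);w=r.get_calibration('wrist')
q=[(u,v) for v in range(280,346,6) for u in (265,300,320,340,380)]
P=withd(w,q,[d[v,u] for u,v in q],s)
for i in range(0,len(q),5): print(q[i][1],P[i:i+5].round(4)[:,1:].tolist())
E
```

```text
280 [[0.1766, 0.1427], [0.1808, 0.1422], [0.1833, 0.1421], [0.1858, 0.1421], [0.1909, 0.1421]]
286 [[0.1736, 0.1421], [0.179, 0.1441], [0.1803, 0.1413], [0.1834, 0.1426], [0.1877, 0.1408]]
292 [[0.171, 0.1424], [0.1759, 0.1432], [0.1782, 0.1427], [0.1808, 0.1429], [0.1858, 0.1427]]
298 [[0.1681, 0.1423], [0.1725, 0.1418], [0.1755, 0.1427], [0.1781, 0.1429], [0.1826, 0.1416]]
304 [[0.165, 0.1417], [0.17, 0.1424], [0.1727, 0.1426], [0.1747, 0.1415], [0.1805, 0.1429]]
310 [[0.1631, 0.1435], [0.1669, 0.142], [0.1693, 0.1415], [0.1727, 0.1431], [0.1774, 0.1421]]
316 [[0.1596, 0.1423], [0.1644, 0.1426], [0.167, 0.1425], [0.1701, 0.1434], [0.1743, 0.1415]]
322 [[0.1563, 0.1416], [0.1612, 0.142], [0.164, 0.1422], [0.1672, 0.1435], [0.1714, 0.1414]]
328 [[0.1537, 0.1423], [0.1579, 0.1413], [0.1611, 0.1423], [0.164, 0.1428], [0.1686, 0.1417]]
334 [[0.1504, 0.1417], [0.1555, 0.1422], [0.1579, 0.1418], [0.1611, 0.1428], [0.166, 0.1422]]
340 [[0.1471, 0.1414], [0.1515, 0.1407], [0.1552, 0.1424], [0.1577, 0.142], [0.1622, 0.1407]]
```

View pics/c13.png

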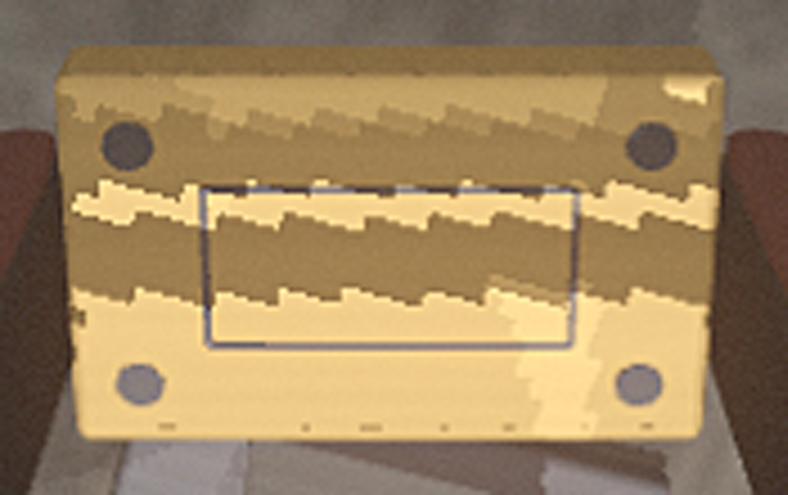

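```bash
python3 - <<'E'
from h import *
w=r.get_calibration('wrist')
def S(t): a=np.load(f'pics/{t}.npz');return dict(ee_pos=a['pos'],tool_rot=a['rot'])
L=np.array([[52,39,8],[52,-39,8],[-52,-39,8],[-52,39,8],[29,26,46],[-29,26,46],[29,-26,46],[-29,-26,46]])/1e3
p11=np.array([[207,38],[517,145],[322,552],[27,470],[313,202],[190,476],[543,280],[417,542]])/3.2+[440,150]-.4
p12=np.array([[50,176],[435,66],[507,556],[152,658],[219,290],[272,607],[512,206],[550,526]])/4+[430,95]-.4
for o in ([(w,S('w11'),L,p11)],[(w,S('w11'),L[4:],p11[4:])],[(w,S('w12'),L[4:],p12[4:])],[(w,S('w11'),L,p11),(w,S('w12'),L,p12)]):
    v,e=fitpose(o,[.526,.032,.0]);print(v.round(4),e.round(1).tolist())
# plate in hand
s=S('w14');px=np.array([[60,78],[722,78],[700,437],[82,437]])/4.5+[235,250]-.4
X=onz(w,px,.1421,s);T=toolR(s);print(((X-s['ee_pos'])@T*1e3).round(1))
E
```

```text
[0.5275 0.0341 0.0232] [[-0.1, -1.2], [2.4, -0.7], [0.3, 2.5], [-1.3, 3.6], [0.3, -0.3], [-0.9, 1.8], [1.7, -0.9], [-0.8, 0.1]]
[0.5275 0.034  0.026 ] [[0.2, -0.2], [-0.7, 2.0], [1.7, -1.0], [-0.6, 0.1]]
[0.528  0.0341 0.0036] [[-0.2, 0.1], [0.1, -0.3], [0.1, 0.2], [-0.0, -0.0]]
[0.5277 0.0343 0.0174] [[0.3, -1.8], [2.6, -0.6], [-0.2, 2.4], [-1.7, 2.9], [0.6, -0.9], [-1.1, 1.2], [1.7, -1.0], [-1.2, -0.0], [-1.3, -1.1], [1.6, -3.3], [1.9, 1.0], [0.1, 2.6], [-0.8, 1.2], [0.6, 0.3], [-0.6, 0.2], [0.3, -0.3]]
[[ -9.2 -31.4 -20.4]
 [ -9.4  31.  -20.5]
 [ -9.4  31.2  18.7]
 [ -9.2 -31.6  18.8]]
```

Emit:
move_arm(
  rows="65 0 -2 15 0 0 0;65 0 -4 30 0 0 0;65 0 -5 35 0 0 0;65 0 -5 35 4 0 0;65 0 -5 35 4 0 0;65 0 -5 35 4 0 0;65 0 -5 25 4.5 0 0;65 0 -2 5 0 0 0;65 0 0 0 0 0 0;65 0 0 0 0 0 0;65 0 0 0 0 0 0",
)

```text
clock: 21.02
ee_pos: [0.5104, -0.0433, 0.1332]
tool_rot: [0.496, 0.504, -0.497, 0.503]
contact_force: [-0.1, 1.0, -2.6]
width: 0.0638
```

```bash
python3 - <<'E'
from h import *
look('w15')
E
```

```text
t 21.02 tcp [ 0.5104 -0.0433  0.1332] yawY 0.82 tilt [-1.0e+00 -2.3e-03 -7.0e-04] w 63.8 F [-0.1  1.  -2.6] q [ 0.66  0.46 -0.86  1.98  0.44  0.9  -0.42]
```

View pics/w15.png

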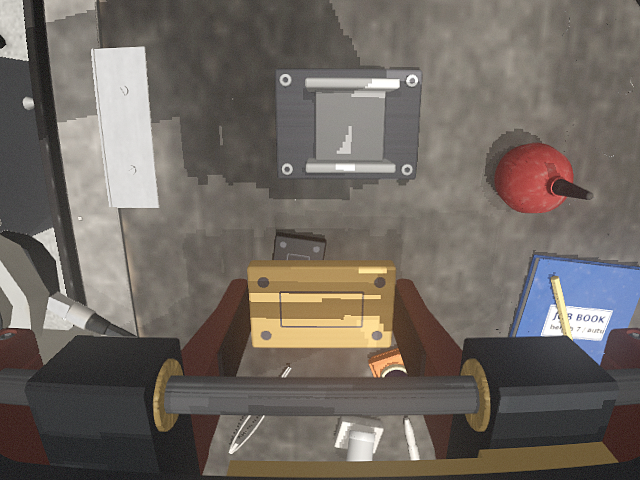

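```bash
python3 - <<'E'
from h import *
a=np.load('pics/w15.npz');crop(a['p'],270,60,160,130,5,'pics/c14.png')
E
```

```text
(no output)
```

View pics/c14.png

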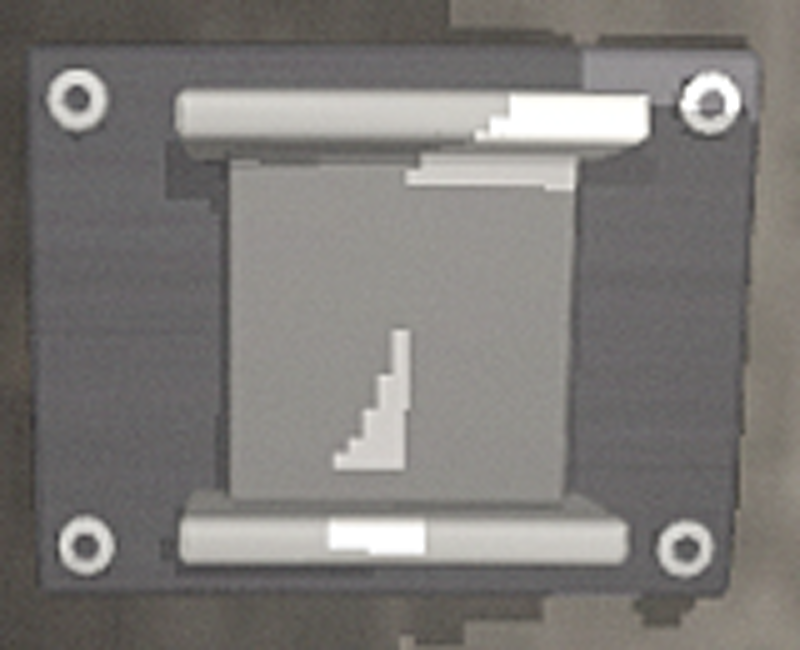

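```bash
python3 - <<'E'
from h import *
w=r.get_calibration('wrist')
def S(t): a=np.load(f'pics/{t}.npz');return dict(ee_pos=a['pos'],tool_rot=a['rot'])
L=np.array([[-52,39,8],[52,39,8],[52,-39,8],[-52,-39,8],[-29,26,46],[29,26,46],[29,-26,46],[-29,-26,46],[-23,23,30],[23,23,30],[23,-23,30],[-23,-23,30]])/1e3
p=np.array([[30,48],[758,50],[728,595],[42,588],[176,114],[650,117],[630,540],[180,540],[230,162],[576,162],[566,500],[230,500]])/5+[270,60]-.4
s=S('w15')
for k in (slice(0,12),slice(0,4),slice(4,8),slice(8,12)):
    v,e=fitpose([(w,s,L[k],p[k])],[.526,.032,.0]);print(v.round(4),e.round(1).tolist())
E
```

```text
[0.5277 0.0332 0.0141] [[-1.8, -1.2], [1.7, -0.8], [1.1, 0.9], [-1.1, 2.0], [-0.2, 0.0], [0.2, -0.1], [0.2, 0.6], [-0.2, 0.3], [-0.6, -2.6], [0.9, -2.2], [0.2, 1.2], [-0.4, 1.0]]
[0.5277 0.0331 0.0132] [[-1.7, -1.2], [1.8, -0.7], [1.1, 1.1], [-1.1, 2.0]]
[0.5277 0.0333 0.0142] [[-0.2, -0.2], [0.2, -0.3], [0.2, 0.4], [-0.2, 0.2]]
[0.5277 0.0326 0.0174] [[-0.7, -1.4], [0.8, -1.3], [0.2, 2.0], [-0.2, 2.0]]
```

```bash
python3 - <<'E'
from h import *
s=st();print(delta(s,[.5279,.0328,.085],down(.014)))
E
```

```text
t 21.07 tcp [ 0.5106 -0.0432  0.1334] yawY 0.84 tilt [-1.e+00 -2.e-03 -6.e-04] w 63.8 F [ 0.3  0.3 -2.2] q [ 0.66  0.46 -0.86  1.98  0.44  0.9  -0.42]
(array([ 48.43,  18.55, -75.67]), array([ 0.04, -0.03,  0.12]))
```

Emit:
move_arm(
  rows="65 0 4 -15 0 0 0.1;65 8 7 -30 0 0 0;65 15 7.5 -25 0 0 0;65 17 0 -5.6 0 0 0;65 8.4 0 0 0 0 0;65 0 0 0 0 0 0;65 0 0 0 0 0 0;65 0 0 0 0 0 0",
)

```text
clock: 21.73
ee_pos: [0.5286, 0.0298, 0.0858]
tool_rot: [0.497, 0.502, -0.498, 0.503]
contact_force: [-1.2, 0.4, -2.5]
width: 0.0638
```

```bash
python3 - <<'E'
from h import *
look('w16')
s=r.observe();print(delta(s,[.5279,.0328,.0315],down(.014)))
E
```

```text
t 21.73 tcp [0.5286 0.0298 0.0858] yawY 0.58 tilt [-1.e+00  5.e-04  1.e-03] w 63.8 F [-1.2  0.4 -2.5] q [ 0.46  0.55 -0.81  1.98  0.53  0.84 -0.63]
(array([54.48, -0.98, -3.11]), array([-0.24,  0.05, -0.07]))
```

View pics/w16.png

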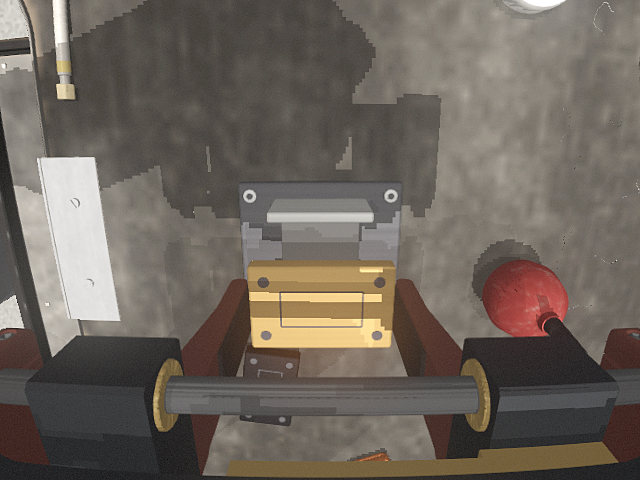

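Emit:
move_arm(
  rows="65 8 -0.8 -3 -0.2 0 0;65 12 0 0 0 0 0;65 9 0 0 0 0 0;65 0 0 0 0 0 0;65 0 0 0 0 0 0;65 0 0 0 0 0 0",
)

```text
clock: 22.28
ee_pos: [0.5275, 0.0337, 0.0561]
tool_rot: [0.496, 0.504, -0.496, 0.504]
contact_force: [-0.5, -0.2, -2.5]
width: 0.0636
```

```bash
python3 - <<'E'
from h import *
look('w17')
s=r.observe();print(delta(s,[.5279,.0328,.0315],down(.014)))
E
```

```text
t 22.28 tcp [0.5275 0.0337 0.0561] yawY 0.84 tilt [-1.e+00 -3.e-04  3.e-04] w 63.6 F [-0.5 -0.2 -2.5] q [ 0.42  0.59 -0.77  2.    0.58  0.79 -0.68]
(array([24.89,  0.19,  0.95]), array([ 0.04,  0.02, -0.02]))
```

View pics/w17.png

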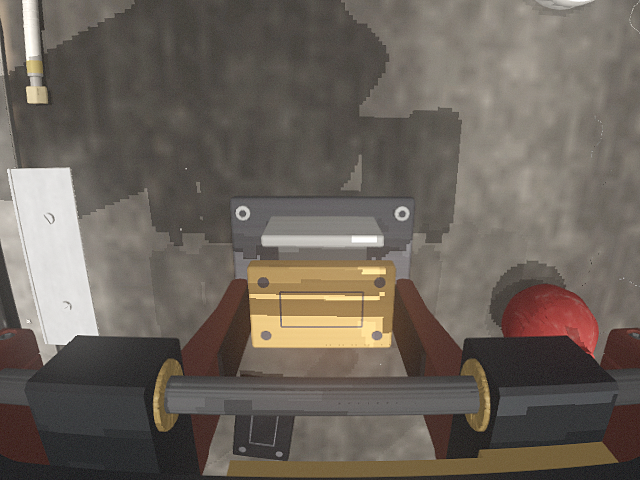

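```bash
python3 - <<'E'
from h import *
a=np.load('pics/w17.npz');crop(a['p'],225,190,200,170,4,'pics/c15.png');crop(a['p'],225,190,200,150,4,'pics/c15.png')
E
```

```text
(no output)
```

View pics/c15.png

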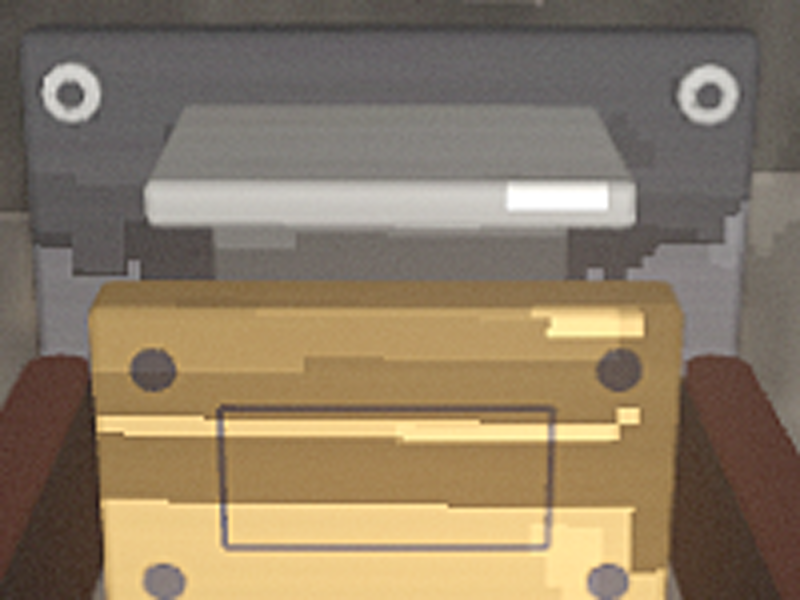

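```bash
python3 - <<'E'
from h import *
w=r.get_calibration('wrist');a=np.load('pics/w17.npz');s=dict(ee_pos=a['pos'],tool_rot=a['rot'])
o=np.array([225,190])-.4
f=lambda q,z:onz(w,np.array(q)/4+o,z,s).round(4)[:,:2].tolist()
print('wall outer',f([[147,181],[632,181]],.046),'inner',f([[147,228],[635,228]],.046))
print('plate top edge',f([[90,308],[683,308]],.0654),'bot edge',f([[105,282],[670,282]],.0554))
E
```

```text
wall outer [[0.4989, 0.062], [0.5553, 0.0629]] inner [[0.4987, 0.0562], [0.5561, 0.0571]]
plate top edge [[0.4955, 0.0538], [0.5584, 0.0547]] bot edge [[0.4953, 0.053], [0.5588, 0.0539]]
```

Emit:
move_arm(
  rows="65 4 0.3 0.6 0 0 0;65 7 0 0 0 0 0;65 7 0 0 0 0 0;65 4 0 0 0 0 0;65 0 0 0 0 0 0;65 0 0 0 0 0 0;65 0 0 0 0 0 0",
)

```text
clock: 22.92
ee_pos: [0.5279, 0.0331, 0.0343]
tool_rot: [0.496, 0.504, -0.496, 0.504]
contact_force: [0.4, 0.4, -2.0]
width: 0.0636
```

```bash
python3 - <<'E'
from h import *
look('w18')
E
```

```text
t 22.92 tcp [0.5279 0.0331 0.0343] yawY 0.85 tilt [-1.e+00  1.e-04  4.e-04] w 63.6 F [ 0.4  0.4 -2. ] q [ 0.4   0.62 -0.75  2.01  0.62  0.75 -0.71]
```

View pics/w18.png

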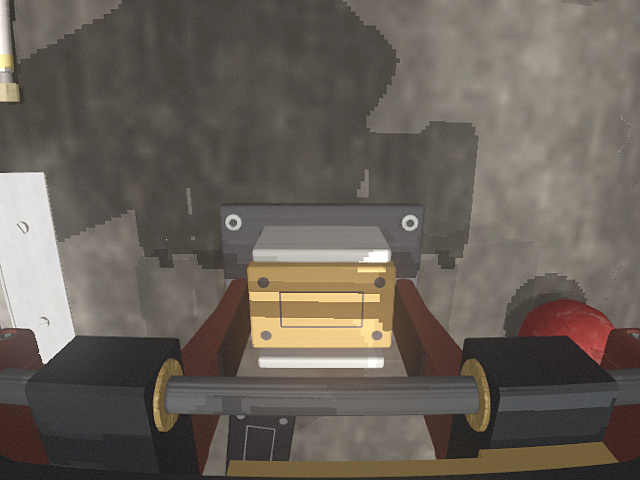

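Between the walls, no side force. Lower gently.

Emit:
move_arm(
  rows="65 1 0 0 0 0 0;65 1 0 0 0 0 0;65 0.8 0 0 0 0 0;65 0 0 0 0 0 0;65 0 0 0 0 0 0",
)

```text
clock: 23.38
ee_pos: [0.5278, 0.0329, 0.0314]
tool_rot: [0.496, 0.504, -0.496, 0.504]
contact_force: [0.2, 0.4, -2.8]
width: 0.0638
```

Emit:
move_arm(
  rows="65 0.6 0 0 0 0 0;65 0 0 0 0 0 0;65 0 0 0 0 0 0",
)

```text
clock: 23.63
ee_pos: [0.5278, 0.033, 0.0309]
tool_rot: [0.496, 0.503, -0.496, 0.504]
contact_force: [-0.6, 0.7, -2.4]
width: 0.064
```

Emit:
move_arm(
  rows="65 0.5 0 0 0 0 0;65 0 0 0 0 0 0;65 0 0 0 0 0 0",
)

```text
clock: 23.88
ee_pos: [0.5278, 0.033, 0.0307]
tool_rot: [0.496, 0.503, -0.496, 0.504]
contact_force: [-2.0, -1.1, 3.8]
width: 0.0634
```

Emit:
move_arm(
  rows="65 0.4 0 0 0 0 0;65 0 0 0 0 0 0;65 0 0 0 0 0 0",
)

```text
clock: 24.13
ee_pos: [0.5279, 0.033, 0.0307]
tool_rot: [0.496, 0.503, -0.497, 0.504]
contact_force: [-3.0, -1.6, 9.3]
width: 0.0642
```

Emit:
move_arm(
  rows="65 -0.4 0 0 0 0 0;65 0 0 0 0 0 0;76 0 0 0 0 0 0;80 0 0 0 0 0 0;88 0 0 0 0 0 0;92 0 0 0 0 0 0;95 0 0 0 0 0 0;95 -10 0 0 0 0 0;95 -25 0 0 0 0 0;95 -40 0 0 0 0 0;95 -30 0 0 0 0 0;95 -5 0 30 0 0 0;95 0 0 30 0 0 0;95 0 0 20 0 0 0;95 0 0 0 0 0 0;95 0 0 0 0 0 0;95 0 0 0 0 0 0",
)

```text
clock: 25.55
ee_pos: [0.529, -0.046, 0.1409]
tool_rot: [0.496, 0.504, -0.496, 0.504]
contact_force: [-0.8, 0.4, -0.1]
width: 0.0836
```

```bash
python3 - <<'E'
from h import *
look('w19');look('s2','scene')
a=np.load('pics/w19.npz');crop(a['p'],240,80,180,150,4.4,'pics/c16.png')
a=np.load('pics/s2.npz');crop(a['p'],200,160,200,210,2.8,'pics/c17.png')
E
```

```text
t 25.55 tcp [ 0.529  -0.046   0.1409] yawY 0.88 tilt [-1.e+00  6.e-04 -2.e-04] w 83.6 F [-0.8  0.4 -0.1] q [ 0.65  0.47 -0.86  1.93  0.44  0.93 -0.41]
t 25.6 tcp [ 0.529  -0.0455  0.1408] yawY 0.95 tilt [-1.e+00  5.e-04 -2.e-04] w 83.6 F [ 0.6 -0.5 -0. ] q [ 0.65  0.47 -0.86  1.93  0.44  0.93 -0.41]
```

View pics/w19.png

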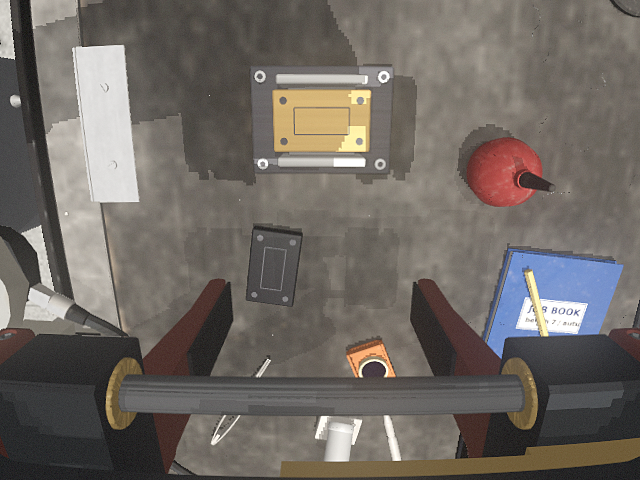

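View pics/c16.png

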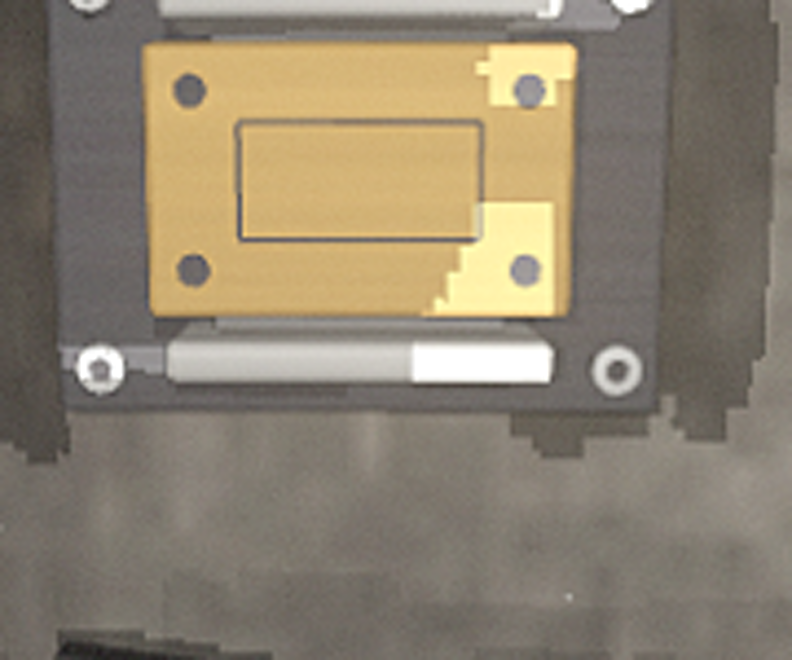

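View pics/c17.png

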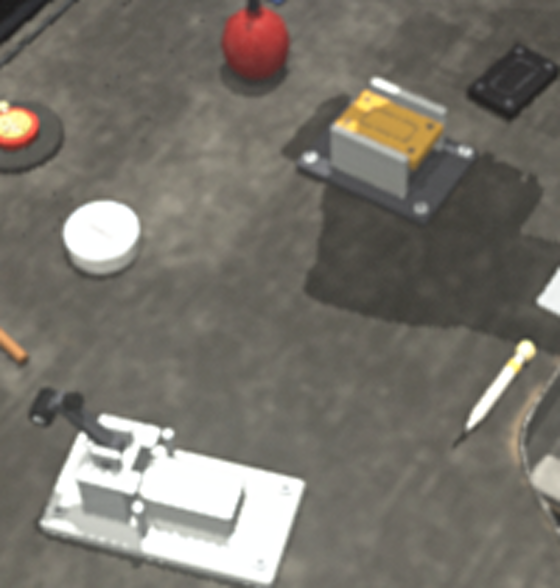

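```bash
python3 - <<'E'
from h import *
w=r.get_calibration('wrist');a=np.load('pics/w19.npz');s=dict(ee_pos=a['pos'],tool_rot=a['rot'])
crop(a['p'],240,60,160,120,5,'pics/c18.png')
f=lambda q,z:onz(w,np.array(q)/4.4+np.array([240,80])-.4,z,s).round(4)[:,:2]
p=f([[143,44],[577,44],[568,316],[152,316]],.040);print(p,p.mean(0))
print(f([[167,340],[553,340],[167,382],[553,382]],.046))
d=a['d'];g=[(285,110),(320,110),(360,110),(320,97),(320,145),(285,145),(360,145)]
print(withd(w,g,[np.median(d[v-2:v+3,u-2:u+3]) for u,v in g],s)[:,2].round(4))
E
```

```text
[[0.4956 0.0526]
 [0.5591 0.0535]
 [0.5596 0.0141]
 [0.4964 0.0131]] [0.527675 0.033325]
[[0.4992 0.0101]
 [0.5568 0.011 ]
 [0.4992 0.0039]
 [0.557  0.0047]]
[0.0402 0.04   0.0401 0.0397 0.0402 0.0402 0.0403]
```

View pics/c18.png

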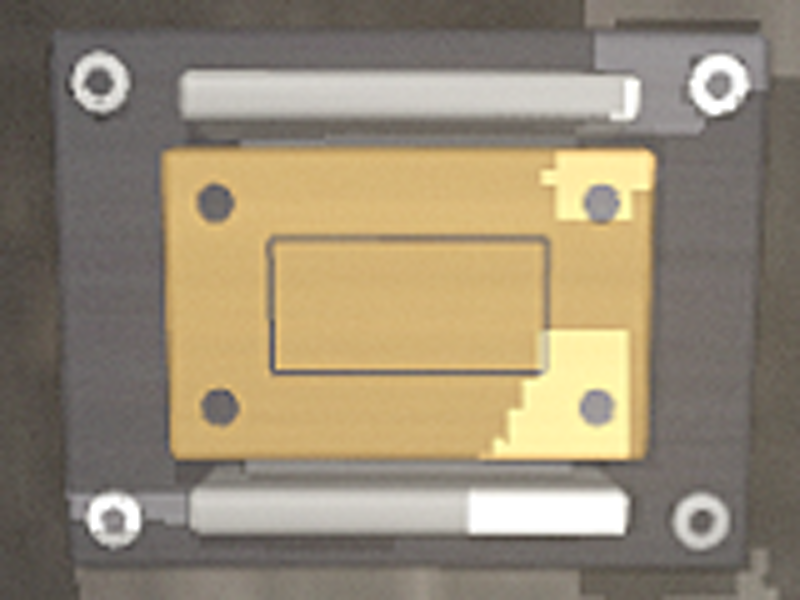

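```bash
python3 -c "
from plant import r
print(r.finish_job())"
```

```text
the job is handed in; nothing more can be done
None
```

The job is done and handed in at about 25.6 s of the 62 s allowed.

**What I did:**
1. I pinched the finger's knob and swung it along its arc to about 2.0 rad, then let go. It stayed up on its own, and the plate had not shifted (within about 0.5 mm).
2. I gripped the plate by its long sides and drew it 15 mm out from under the lips. I then laid it flat on the bench and released it.
3. I took it again by its short ends and set it on the cradle floor, same face up.

**Last checks:**
- **Position:** the plate's centre measured about 0.3 mm off the cradle's centre lengthwise, with about 3 mm of clearance at the one wall I measured.
- **Flatness:** its top read 40 mm all over, so it lies flat on the floor.
- **Finger and other items:** the scene view shows the finger still up. The tin, screwdriver and blower look untouched in it. The eyeglass is outside the part I looked at, but nothing came near it.
- **Robot:** the gripper is clear and touching nothing. The highest wrist force I read between moves was about 10 N.

**What disagreed:** the cradle's yaw came out between 0.00 and 0.03 rad in the different views. I used 0.014 rad from the clearest close view, and the plate went in without touching the walls.

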